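# Load the dirty cutlery, then hold the washing-up brush ready over the plate

## Robot

A 7-joint arm with a two-finger parallel gripper is mounted at the origin on a cart in front of the work surface, level with it; the furniture and walls round the work are solid. World frame = base frame: x ahead of the robot, y to its left, z up, the work surface at z = 0. Lengths are in mm, angles in rad, forces in N, time in s.
With the tool pointing down it reaches from about 425 to 1025 mm from the base axis. Payload 9.4 kg.
Tool frame: the origin (TCP) lies midway between the tips of the shut fingers; the grasp point (between the pads) lies 19 mm behind it; z points along the fingers, y is the line along which they close (so a half turn about z gives the same grasp; the last joint's range is limited). The gripper opens to 85 mm and grips with 20 to 120 N. Pads are 22 mm wide; open, the fingers measure 114 mm over their backs; the gripper's body (76 mm by 85 mm) begins 54 mm behind the grasp point. The pads swing forward as they close: fully open they stand 13 mm farther back than shut.
Start: joints at [-1.178, 0.599, -0.003, 1.599, 0.002, 0.943, -0.08], TCP at [328.217, 646.45, 231.275] pointing down, gripper open.
Joint ranges: [-2.57, 2.57], [-0.35, 1.97], [-1.29, 1.29], [0.11, 2.56], [-1.05, 4.19], [0.11, 1.86], [-2.63, 2.63]. Speed limits (rad/s): [2.22, 2.22, 3.01, 3.01, 3.14, 3.14, 3.14].

## Interface

Orientations are given as a rotation vector (axis times angle).
In Python, from workcell import env gives the robot as it stands.
- The arm moves only by the tool apply_moves, never from a script. Its argument "targets" is a list of rows, each a list of 5 numbers: the shift along the tool's x, y, z in m, then the turn about the tool's z in rad, then the opening in per cent of the stroke, from 0 (shut) to 100 (fully open). A call has 1 to 8 rows; each row shifts and turns the commanded pose from where the row before left it, along the tool's axes as they then stand; what a row does not reach is not made up. A row lasts 1/10 s, in which the tool goes at most 50 mm and 8.59 degrees, less where a joint would pass 70% of its speed; a pose out of reach is approached as far as the arm can. A call is refused whole if a number of a shift passes 0.05 or a number of a turn 0.15, either way. A call with a gripper value outside its range is refused whole. The fingers move at their own pace and stop on an object; the grip force is fixed at half the most. Time passes only in rows, so rows that do not move let the fingers close. It gives the time, the measured TCP pose, the force, the opening and the grip force at its end, in the units of the state.
- env.get_state(): the state, without advancing time (a new reading comes with each control period).
- env.read_camera(name): name is "scene" or "top" or "wrist"; returns the picture (480x640x3 uint8, red, green, blue); there is no depth.
- env.camera_info(name): a dict with "mtx" (3x3 intrinsics, pixels), "distortion" ([k1, k2, p1, p2, k3] as OpenCV has them; the pictures are not rectified), "R" (3x3) and "t" (3): a world point X has camera coordinates R X + t. Camera axes: x right, y down, z forward; pixel columns grow to the right and rows downward; lengths in mm; the calibration is good to about 2 mm. A picture is of the moment at which its call begins: read the wrist's pose just before it. camera_info takes no time and is no camera call; for the wrist camera it gives the pose at the moment of the call.
- env.hand_in(): hands the job in; it is judged then, once.
The state is a dict: "time": time; "qpos": joint angles; "joint_vel": joint speeds; "joint_efforts": joint torques, N m; "tcp_pos": TCP position; "eef_rot": TCP orientation; "force": force on the tool from outside, world axes, zero at the start; "ft_torque": the same for the moment, N m; "grip_width": finger opening in mm; "finger_force": force on a finger pad.
Only numpy, scipy, OpenCV 4.12 (cv2) and the standard library are available. Lean on these libraries where they do the work, as an engineer would, in place of code of your own. Each camera call takes 0.05 s, during which the arm holds its last target. There are 200 camera calls.

## Task

Clear up after the snack: lay the dirty fork flat and lengthwise in the free long compartment of the cutlery tray and the teaspoon flat in the short crosswise compartment, setting them down rather than dropping them. Then draw the washing-up brush up out of its stand, turn it until the bristles face straight down, and hold it still over the middle of the dirty plate, bristle tips about a hand's breadth (10 cm) above it. Finish there, still holding the brush in the air; leave the plate, the tablespoon in the tray and the mug at the front edge where they are.

Things in the scene. Friction and masses are not known exactly. Their poses are not given: they have to be found in the camera images.
- fork: Table fork lying flat on the worktop, 193 mm long, 26 mm wide at the tines, 15 mm high, 0.04 kg. Origin: centre of its underside. x along its length, tines towards +x, z up. The handle is 20 to 22 mm wide to the fingers and 10 to 12 mm high between x = -50 and x = -20 mm. Its sides are widest about 4 mm above the worktop and narrow upwards, so take it with the fingertips close to the surface.
- teaspoon: Steel teaspoon lying flat on the worktop, 130 mm long, 27 mm wide at the bowl, 11 mm high, 0.02 kg. Origin: centre of its underside. x along its length, bowl towards +x, z up. The handle is 18 to 20 mm wide to the fingers and 8 to 10 mm high between x = -30 and x = -10 mm. Its sides are widest about 4 mm above the worktop and narrow upwards, so take it with the fingertips close to the surface.
- tray: Fixed grey plastic dishwasher cutlery tray, 305 (x) by 168 mm (y), open above; walls 34 mm high, 4 mm thick, floor 4 mm. Origin: centre of underside; x lengthwise, away from the robot. Far end: two long compartments side by side, each 215 (x) by 78 mm (y) inside, 28 mm wall between; left (+y) free for the fork, right holds a tablespoon. Near end: one crosswise compartment, 78 (x) by 160 mm (y).
- fork_place (a point): Middle of the floor of the free long compartment of the tray, 4 mm above the worktop; axes as the tray's: the fork is to lie along this x, either way round.
- teaspoon_place (a point): Middle of the floor of the crosswise compartment of the tray, 4 mm above the worktop; axes as the tray's: the teaspoon is to lie along this y, either way round.
- stand: Fixed steel brush stand: a narrow upright lane, 92 mm (y) by 26 mm (x) inside, 3 mm walls, on a base plate 78 (x) by 140 mm (y), 6 mm thick, whose top is the lane's floor; its rolled top rim, 8 mm thick, is 114 mm above the worktop all round. Origin: centre of underside. The brush leans to the stand's -y, over the rim at that end.
- stand_rim (a point): Top of the stand's rim, in the middle of the end (-y of the stand) on which the brush leans, 114 mm above the worktop; axes as the stand's.
- brush: Dish brush, pale wooden handle, round head (50 mm), about 0.11 kg; stands handle down in the stand, leaning 37 deg from vertical, bristle side underneath. Straight handle, 18 mm wide (y), 12 mm thick (z). Origin: in the handle, 175 mm from its end, 149 mm up, about 35 mm outside the rim: grip here across the width. x along the handle to the head, z away from the bristles (up when they face down).
- bristle_tips (a point): Centre of the bristle tips of the brush: 65 mm along +x (the head's centre) and 32 mm along -z from the brush's origin; axes as the brush's.
- handle_end (a point): End of the brush's handle: 175 mm along -x from the brush's origin. At the start about 140 mm of the handle is inside the stand: it must be drawn out along its length by 150 mm or more. The brush balances about 65 mm from its origin towards this end.
- plate: Dirty pink plate lying loose on the worktop, 198 mm across, rim 22 mm high, floor 8 mm above the worktop. Origin: centre of its underside.
- tablespoon: Steel tablespoon, 188 by 39 by 16 mm, lying in the right-hand long compartment of the tray; to be left alone. Origin: centre of its underside.
- mug: White mug, 82 mm wide, 112 mm over its handle, 94 mm high, standing at the front left of the worktop, in front of the sink; to be left alone. Origin: on its underside.
Things that resemble listed ones, but are neither listed nor needed, are in the scene too. Leave any red look-alike of the teaspoon alone.

How it is judged (in metres and radians):
On the way, in this order (a step that is already met when the one before it is completed fails the run):
1. The fork lies flat in the free long compartment and the teaspoon flat in the crosswise compartment, both let go (x of fork in the frame of fork_place between -0.017 and 0.017 m and y of fork in the frame of fork_place between -0.03 and 0.03 m and z of fork in the frame of fork_place between -0.004 and 0.018 m and angle between fork's own x axis and vertical between 1.45 and 1.69 rad and angle between the x axis of fork and the x axis of fork_place, either way round below 0.35 rad and contact force between the fingers and fork below 0.02 N and linear speed of each of fork, teaspoon below 0.03 m/s and x of teaspoon in the frame of teaspoon_place between -0.03 and 0.03 m and y of teaspoon in the frame of teaspoon_place between -0.024 and 0.024 m and z of teaspoon in the frame of teaspoon_place between -0.004 and 0.018 m and angle between teaspoon's own x axis and vertical between 1.45 and 1.69 rad and angle between the x axis of teaspoon and the y axis of teaspoon_place, either way round below 0.35 rad and contact force between the fingers and teaspoon below 0.02 N), for 0.2 s.
2. The brush is drawn out of the stand: gripped, with its handle's end above the rim (height (world z) of handle_end above 0.12 m and contact force between the fingers and brush above 0.5 N), for 0.1 s.
At the end, for the whole second after the job is handed in: Fork and teaspoon lie flat, released, in their compartments (17/24 mm along, 30 mm across). Brush held still by the fingers alone: bristles down within 25 deg, tips within 50 mm of the plate's middle and 65-190 mm above the worktop, handle end over 60 mm up. Other things stay within 30 mm (all of step 1 and contact force between the fingers and brush above 0.5 N and angle between brush's own z axis and vertical below 0.44 rad and horizontal distance between bristle_tips and plate below 0.05 m and height (world z) of bristle_tips between 0.065 and 0.19 m and height (world z) of handle_end above 0.06 m and linear speed of brush below 0.03 m/s and contact force between brush and plate below 0.05 N and contact force between brush and stand below 0.05 N and contact force between brush and tray below 0.05 N and contact force between brush and mug below 0.05 N); the arm keeps its last pose, push and grip.
It fails at once if The fork or the teaspoon is let go in the air (more than 35 mm above the worktop) ((height (world z) of fork above 0.035 m and contact force between the fingers and fork below 0.02 N) or (height (world z) of teaspoon above 0.035 m and contact force between the fingers and teaspoon below 0.02 N)).
It fails at once if The plate, the tablespoon or the mug is moved by more than 30 mm (distance of any of plate, tablespoon, mug from where it was at the start of the episode above 0.03 m).
It also fails if it takes over 72 s, if anything falls off the work surface, if the arm or the gripper's body presses on something with over 40 N, if the wrist force passes 120 N, or if a joint passes its speed limit or range.

## Working session

There is one attempt and no reset: what is moved stays moved. The work goes in short steps, Python scripts to look and compute and a tool call to move; the robot and the scene stay as the last step left them, time stands still between calls to the robot, and variables do not carry over. Pictures are saved under pics/ and viewed, at most 10 in all, crops included, and the job is handed in when it is done.

Besides the shell and the picture viewer there is one more tool, called as name([rows], argument=value, ...), one row to a line, values as JSON. apply_moves: Moves the arm, as the interface text tells. Its arguments: {"type":"object","properties":{"targets":{"type":"array","items":{"type":"array","items":{"type":"number"}}}},"required":["targets"]}

```bash
mkdir -p pics; ls
python3 - <<'E'
from workcell import env
import cv2
print(env.get_state())
for n in ["scene","top"]:
    im=env.read_camera(n); cv2.imwrite(f"pics/{n}0.png",im[:,:,::-1]); 
for n in ["scene","top","wrist"]: print(n,env.camera_info(n))
E
```

```text
pics
{'time': 0.0, 'qpos': array([-1.17770556,  0.6001043 , -0.00252163,  1.60010359,  0.001812  ,
        0.94289527, -0.07979559]), 'joint_vel': array([-5.93608214e-04,  2.60706201e-04, -1.92261379e-03, -2.12897577e-05,
       -5.77057673e-04, -2.07083743e-03, -1.09987745e-03]), 'joint_efforts': array([ 1.04726903e-03, -7.76466179e+01,  1.56519458e+00, -2.58023232e+01,
        1.22580829e-02,  8.92862678e-03,  3.33046751e-05]), 'tcp_pos': array([328.03064445, 646.03706456, 230.44169802]), 'eef_rot': array([-7.31053547e-01, -3.05515120e+00,  2.35052749e-03]), 'force': array([ 0.25604935,  0.14866494, -0.57940286]), 'ft_torque': array([ 0.01458588, -0.04292231, -0.03694231]), 'finger_force': 0.0, 'grip_width': 85.2798741647998}
scene {'mtx': array([[492.37689359,   0.        , 310.81718081],
       [  0.        , 492.37689359, 250.81478732],
       [  0.        ,   0.        ,   1.        ]]), 'distortion': array([-0.02239394,  0.        ,  0.        ,  0.        ,  0.        ]), 'R': array([[ 0.53618026, -0.84406617, -0.00793898],
       [-0.57515174, -0.35844012, -0.73533744],
    
[... 331 characters left out ...]
  0.        ,  0.        ]), 'R': array([[ 0.00309475, -0.99999387, -0.00163883],
       [-0.9890746 , -0.00281941, -0.14738889],
       [ 0.14738337,  0.00207706, -0.98907726]]), 't': array([-112.16911256,  563.03855265, 1437.65480462])}
wrist {'mtx': array([[379.57481254,   0.        , 320.38992788],
       [  0.        , 379.57481254, 250.32259954],
       [  0.        ,   0.        ,   1.        ]]), 'distortion': array([-0.0298633,  0.       ,  0.       ,  0.       ,  0.       ]), 'R': array([[ 0.45242256,  0.89180306, -0.00105957],
       [ 0.84446644, -0.42802557,  0.3219791 ],
       [ 0.28668842, -0.14656538, -0.94674618]]), 't': array([-722.83875917,  -42.12915801,  381.44018999])}
```

View pics/top0.png

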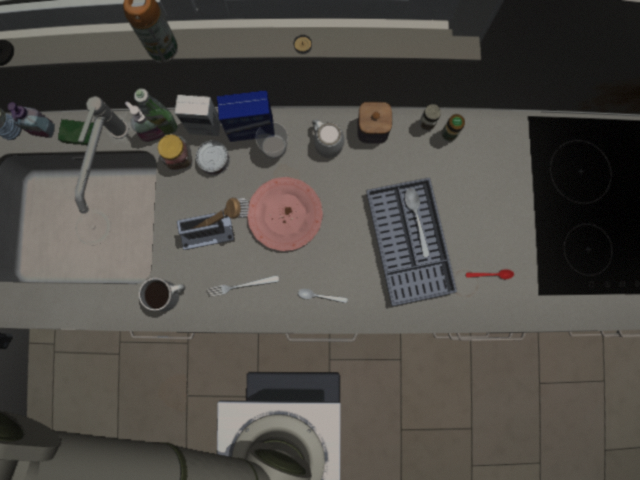

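View pics/scene0.png

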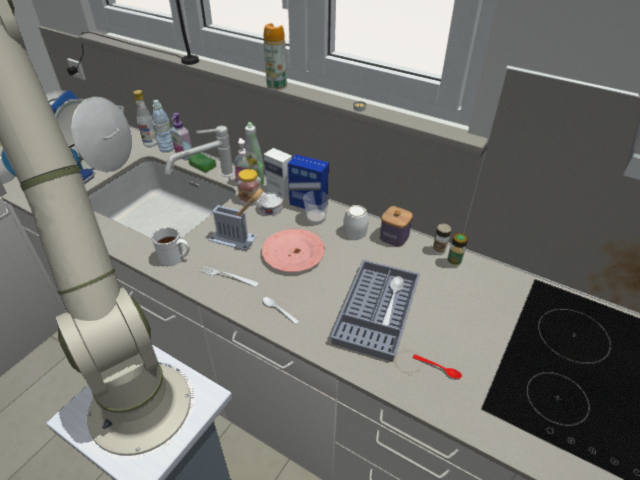

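Top view: fork around (243,286), teaspoon (322,296), with bowl and tines both to the left. Tray corners are near (367,188), (428,180), (455,297) and (393,305), plate (286,213), stand (205,232), brush head (233,207). The red spoon at (490,274) is the look-alike.

```bash
cat > h.py <<'E'
from workcell import env
import numpy as np, cv2
from scipy.spatial.transform import Rotation as Ro
def ray(n,px,ci=None):
    c=ci or env.camera_info(n)
    u=cv2.undistortPoints(np.float64(px).reshape(-1,1,2),c["mtx"],c["distortion"]).reshape(-1,2)
    d=np.c_[u,np.ones(len(u))]@c["R"]; return -c["R"].T@c["t"],d
def onz(n,px,z,ci=None):
    o,d=ray(n,px,ci); return o+d*((z-o[2])/d[:,2])[:,None]
def tri(p1,p2,n1="top",n2="scene"):
    o1,d1=ray(n1,[p1]);o2,d2=ray(n2,[p2]);d1,d2=d1[0],d2[0]
    s=np.linalg.lstsq(np.c_[d1,-d2],o2-o1,rcond=None)[0]
    a,b=o1+s[0]*d1,o2+s[1]*d2; return (a+b)/2,np.linalg.norm(a-b)
def long(mask,n,z,ci=None):
    k,l,st,_=cv2.connectedComponentsWithStats(mask.astype(np.uint8)); i=1+st[1:,4].argmax()
    v,u=np.nonzero(l==i); P=onz(n,np.c_[u,v],z,ci)[:,:2]
    c,(w,h),a=cv2.minAreaRect(P.astype(np.float32)); m=P.mean(0)
    vx,vy,_,_=cv2.fitLine(P.astype(np.float32),cv2.DIST_L2,0,.01,.01).ravel()
    d=np.array([vx,vy]); s=(P-m)@d
    return dict(ctr=m+d*(s.min()+s.max())/2,ang=np.degrees(np.arctan2(vy,vx))%180,len=np.ptp(s),rect=(c,w,h))
def go(xyz,yaw=None):
    """tool-axes shift (mm) to xyz, turn (rad) to bring tool y to world angle yaw (deg, mod 180)"""
    s=env.get_state(); R=Ro.from_rotvec(s["eef_rot"]).as_matrix()
    cur=np.degrees(np.arctan2(R[1,1],R[0,1])); out=R.T@(np.array(xyz)-s["tcp_pos"])
    print("t",round(s["time"],2),"tcp",s["tcp_pos"].round(1),"yaw_y",cur.round(1),"q",s["qpos"].round(2),"w",s["grip_width"].round(1),"F",s["force"].round(1))
    print(" shift mm",out.round(1), "" if yaw is None else ("turn",np.radians(cur-yaw).round(3),"mod pi"))
    return out
E
python3 - <<'E'
from h import *
im=cv2.imread("pics/top0.png"); hsv=cv2.cvtColor(im,cv2.COLOR_BGR2HSV)
g=im.min(2)
def box(m,x0,y0,x1,y1):
    o=np.zeros_like(m); o[y0:y1,x0:x1]=m[y0:y1,x0:x1]; return o
print("bg",np.median(g[270:300,200:350]))
th=np.median(g[270:300,200:350])+30
print("fork",long(box(g>th,200,268,290,304),"top",6)); print("tsp",long(box(g>th,292,280,355,308),"top",5))
pl=(hsv[...,1]>60)&((hsv[...,0]<12)|(hsv[...,0]>170)); pl=box(pl,245,170,330,255)
cs,_=cv2.findContours(pl.astype(np.uint8),0,1); c=max(cs,key=cv2.contourArea)
P=onz("top",c.reshape(-1,2),22)[:,:2].astype(np.float32); print("plate",cv2.minEnclosingCircle(P),cv2.fitEllipse(P))
c4=onz("top",[[367,188],[429,180],[455,297],[393,305]],34); print("tray",c4.round(0),c4.mean(0).round(1))
for n,(x0,y0,x1,y1) in dict(top=(165,185,260,260),scene=(195,185,275,265)).items():
    a=cv2.imread(f"pics/{n}0.png")[y0:y1,x0:x1]; a=cv2.resize(a,None,fx=600/a.shape[0] if n=="scene" else 6,fy=600/a.shape[0] if n=="scene" else 6,interpolation=cv2.INTER_CUBIC)
    print(a.shape); cv2.imwrite(f"pics/{n}_st.png",a)
a=cv2.imread("pics/top_st.png");b=cv2.imread("pics/scene_st.png")
w=400;f=lambda q:cv2.resize(q,(w,int(q.shape[0]*w/q.shape[1])))
a,b=f(a),f(b);H=max(a.shape[0],b.shape[0]);o=np.zeros((H,800,3),np.uint8);o[:a.shape[0],:400]=a;o[:b.shape[0],400:]=b
cv2.imwrite("pics/stand.png",o);print(400/95,400/80)
E
```

```text
bg 106.0
fork {'ctr': array([462.14249011,  53.47600483]), 'ang': np.float32(101.51647), 'len': np.float64(105.1375115355128), 'rect': ((464.3121643066406, 53.80393981933594), 14.530474662780762, 104.8060073852539)}
tsp {'ctr': array([ 421.24319103, -139.61556289]), 'ang': np.float32(80.669), 'len': np.float64(74.69274605807578), 'rect': ((421.95184326171875, -139.80059814453125), 74.76457214355469, 10.240748405456543)}
plate ((641.5213623046875, -12.853487014770508), 100.0820083618164) ((641.450927734375, -13.468998908996582), (195.58689880371094, 197.20916748046875), 78.55525970458984)
tray [[ 708. -231.   34.]
 [ 731. -397.   34.]
 [ 421. -457.   34.]
 [ 401. -295.   34.]] [ 565. -345.   34.]
(450, 570, 3)
(600, 600, 3)
4.2105263157894735 5.0
```

View pics/stand.png

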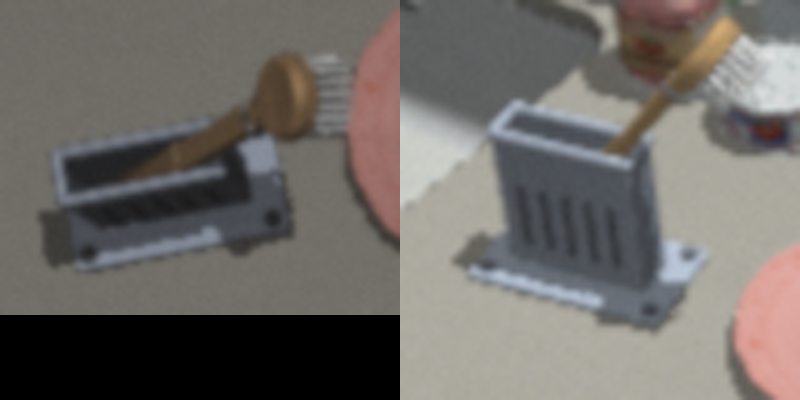

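Crops of the stand: in the top crop (scale 4.21) the rim corners are about (55,150), (65,200), (225,172) and (212,122), with the handle between (125,178) and (240,120) and the head at (285,95). In the scene crop the rim corners are (495,128), (520,102), (650,135), (630,162) and the head (705,50).

Run:
```python
from h import *
im=cv2.imread("pics/top0.png"); g=im.min(2)
def box(m,x0,y0,x1,y1):
    o=np.zeros_like(m); o[y0:y1,x0:x1]=m[y0:y1,x0:x1]; return o
for t in (118,122,128): print(t,"fork",long(box(g>t,200,268,290,304),"top",6),"\n tsp",long(box(g>t,292,280,355,308),"top",5))
T=lambda x,y:(x/4.2105+165-.4,y/4.2105+185-.4); S=lambda x,y:((x-400)/5+195-.4,y/5+185-.4)
c=onz("top",[T(55,150),T(65,200),T(225,172),T(212,122)],112); print("rim top",c.round(0),c.mean(0).round(1), np.degrees(np.arctan2(*(c[2]-c[1])[[1,0]])))
c=onz("scene",[S(520,102),S(495,128),S(630,162),S(650,135)],112); print("rim scn",c.round(0),c.mean(0).round(1), np.degrees(np.arctan2(*(c[2]-c[1])[[1,0]])))
print("head",tri(T(285,95),S(708,48))); print("handle~180,148 | neck",tri(T(240,118),S(668,92)))
go([445,90,150],11)
```

```text
118 fork {'ctr': array([461.42383671,  59.70059423]), 'ang': np.float32(101.44897), 'len': np.float64(118.59922305518063), 'rect': ((461.5435485839844, 59.7193603515625), 17.575103759765625, 118.60797119140625)} 
 tsp {'ctr': array([ 425.2034111 , -115.63489116]), 'ang': np.float32(80.94714), 'len': np.float64(128.4298562590578), 'rect': ((427.1880187988281, -115.90228271484375), 127.72311401367188, 24.20767593383789)}
122 fork {'ctr': array([461.07822155,  59.64031496]), 'ang': np.float32(101.23125), 'len': np.float64(118.58518571849602), 'rect': ((462.288818359375, 59.914093017578125), 15.5936861038208, 118.4439468383789)} 
 tsp {'ctr': array([ 422.19076466, -134.11366737]), 'ang': np.float32(80.48631), 'len': np.float64(90.17681920861573), 'rect': ((424.3329772949219, -134.58290100097656), 90.05596923828125, 12.723481178283691)}
128 fork {'ctr': array([461.66562549,  56.02858847]), 'ang': np.float32(101.2466), 'len': np.float64(110.31278856240385), 'rect': ((463.74578857421875, 56.36599349975586), 14.902823448181152, 110.04061126708984)} 
 tsp {'ctr': array([ 422.0254193 , -135.39
[... 349 characters left out ...]

 [622. 157. 112.]] [599.  200.3 112. ] -79.12613818353947
head (array([618.32999663,  97.08058872, 204.55284425]), np.float64(3.251435028208962))
handle~180,148 | neck (array([614.17017976, 129.20504876, 161.81325737]), np.float64(2.606798528493044))Traceback (most recent call last):
  File "<stdin>", line 10, in <module>
  File "h.py", line 25, in go
    print("t",round(s["time"],2),"tcp",s["tcp_pos"].round(1),"yaw_y",cur.round(1),"q",s["qpos"].round(2),"w",s["grip_width"].round(1),"F",s["force"].round(1))
                                                                                                             ^^^^^^^^^^^^^^^^^^^^^
AttributeError: 'float' object has no attribute 'round'
```

```bash
sed -i 's/s\["grip_width"\].round(1)/round(float(s["grip_width"]),1)/' h.py
python3 - <<'E'
from h import *
im=cv2.imread("pics/top0.png"); g=im.min(2).astype(int)
for t in (118,124):
    m=np.zeros(g.shape,bool); m[268:304,200:290]=g[268:304,200:290]>t
    m=cv2.morphologyEx(m.astype(np.uint8),cv2.MORPH_CLOSE,np.ones((5,9)))
    print(t,long(m,"top",6), np.ptp(np.nonzero(m)[1]))
go([466,32,130],11.3)
E
```

```text
118 {'ctr': array([453.93341966,  92.5336737 ]), 'ang': np.float32(102.37896), 'len': np.float64(186.06090940524894), 'rect': ((452.53619384765625, 92.34584045410156), 24.312009811401367, 185.9718475341797)} 69
124 {'ctr': array([453.83051114,  91.68620962]), 'ang': np.float32(102.18421), 'len': np.float64(184.42473636391242), 'rect': ((455.3113708496094, 92.02835083007812), 23.17563247680664, 184.52005004882812)} 68
t 0.1 tcp [328.  646.  230.5] yaw_y 63.1 q [-1.18  0.6  -0.    1.6   0.    0.94 -0.08] w 85.3 F [ 0.1 -0.  -0.4]
 shift mm [-400.9 -484.9  101.3] ('turn', np.float64(0.904), 'mod pi')
```

apply_moves([
  [-0.012,-0.0145,0.003,0,100],
  [-0.024,-0.029,0.006,0,100],
  [-0.024,-0.029,0.006,0,100],
  [-0.024,-0.029,0.006,0,100],
  [-0.024,-0.029,0.006,0,100],
  [-0.024,-0.029,0.006,0,100],
  [-0.024,-0.029,0.006,0,100],
  [-0.024,-0.029,0.006,0,100],
])

```text
time: 0.9
tcp_pos: [390.3, 369.4, 185.9]
eef_rot: [-0.731, -3.055, 0.0]
force: [0.8, 0.7, 0.1]
grip_width: 85.5
finger_force: 0.0
```

apply_moves([
  [-0.024,-0.029,0.006,0,100],
  [-0.024,-0.029,0.006,0,100],
  [-0.024,-0.029,0.006,0,100],
  [-0.024,-0.029,0.006,0,100],
  [-0.024,-0.029,0.006,0,100],
  [-0.024,-0.029,0.006,0,100],
  [-0.024,-0.029,0.006,0,100],
  [-0.024,-0.029,0.006,0,100],
])

```text
time: 1.7
tcp_pos: [456.6, 75.8, 138.0]
eef_rot: [0.731, 3.055, 0.0]
force: [1.5, 0.4, 0.1]
grip_width: 85.7
finger_force: 0.0
```

apply_moves([
  [-0.012,-0.0145,0.003,0,100],
  [0,0,0,0.148,100],
  [0,0,0,0.148,100],
  [0,0,0,0.148,100],
  [0,0,0,0.148,100],
  [0,0,0,0.148,100],
  [0,0,0,0.147,100],
  [0,0,0,0,100],
])

```text
time: 2.5
tcp_pos: [460.5, 59.1, 135.1]
eef_rot: [1.974, 2.444, -0.001]
force: [0.3, 1.8, 0.2]
grip_width: 85.5
finger_force: 0.0
```

Run:
```python
from h import *
go([461.5,58,130],12.3)
ci=env.camera_info("wrist"); im=env.read_camera("wrist"); cv2.imwrite("pics/w1.png",im[:,:,::-1]); np.save("w1.npy",ci,allow_pickle=True)
c=ci; X=np.array([[461.5,58,5],[454,92,6]]); p,_=cv2.projectPoints(X.astype(float),cv2.Rodrigues(c["R"])[0],c["t"],c["mtx"],c["distortion"]); print(p.reshape(-1,2))
```

```text
t 2.5 tcp [460.5  59.1 135.1] yaw_y 12.2 q [-0.4   0.46  0.2   2.28 -0.22  0.42  0.2 ] w 85.5 F [0.3 1.8 0.2]
 shift mm [-1.2  0.8  5.1] ('turn', np.float64(-0.002), 'mod pi')
[[322.95069209 237.8857276 ]
 [322.83851908 192.0890718 ]]
```

View pics/w1.png

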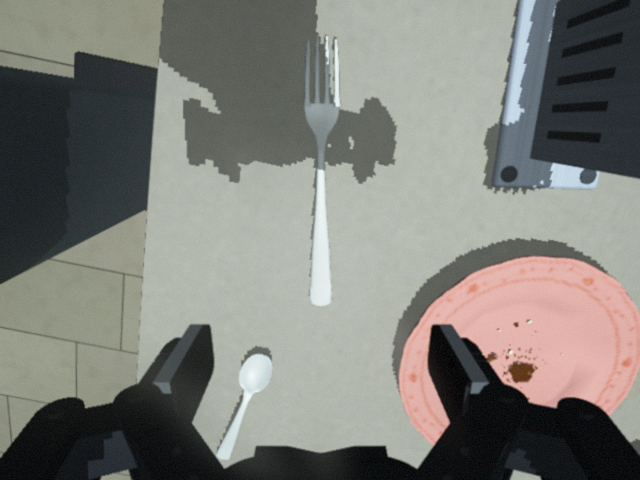

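Wrist view: the fork runs from the handle end (320,304) to the tine tips (322,37); the teaspoon bowl is at (255,372).

Run:
```python
from h import *
ci=np.load("w1.npy",allow_pickle=True).item()
e=onz("w",[[320,304],[322,37],[317,235],[329,235]],5,ci)[:,:2]; d=e[1]-e[0]; L=np.linalg.norm(d); d/=L
c=e[0]+d*96.5; print(e.round(1),"len",L,"ang",np.degrees(np.arctan2(d[1],d[0])),"ctr",c,(e[0]+e[1])/2,"grip",c-35*d)
```

```text
[[471.    3.5]
 [432.1 190. ]
 [456.6  59.3]
 [465.5  61.2]] len 190.53896268667205 ang 101.76807965836619 ctr [451.28183227  97.98462167] [451.53279739  96.77996708] grip [458.42010602  63.7202809 ]
```

apply_moves([
  [0.003,-0.001,0.03,0,60],
  [0,0,0.035,0,60],
  [0,0,0.03,0,60],
  [0,0,0.02,0,60],
  [0,0,0.01,0,60],
  [0,0,0.005,0,60],
  [0,0,0.003,0,60],
  [0,0,0,0,60],
])

```text
time: 3.35
tcp_pos: [459.2, 61.9, 4.2]
eef_rot: [-1.965, -2.447, 0.004]
force: [0.4, -0.4, 0.2]
grip_width: 51.1
finger_force: 0.0
```

apply_moves([
  [0,0,0.002,0,60],
  [0,0,0,0,0],
  [0,0,0,0,0],
  [0,0,0,0,0],
  [0,0,0,0,0],
  [0,0,0,0,0],
  [0,0,0,0,0],
])

```text
time: 4.05
tcp_pos: [459.4, 61.8, 3.0]
eef_rot: [-1.97, -2.444, 0.003]
force: [-0.1, 0.4, 5.8]
grip_width: 15.8
finger_force: 51.5
```

apply_moves([
  [0,0,-0.005,0,0],
  [0,0,-0.01,0,0],
  [0,0,-0.01,0,0],
  [0,0,0,0,0],
])

```text
time: 4.45
tcp_pos: [459.7, 61.9, 28.6]
eef_rot: [-1.97, -2.445, 0.002]
force: [-0.9, -0.5, -1.5]
grip_width: 15.9
finger_force: 49.3
```

Run:
```python
from h import *
go([563,-304,110],-78.7)
ci=env.camera_info("wrist"); im=env.read_camera("wrist"); cv2.imwrite("pics/w2.png",im[:,:,::-1])
```

```text
t 4.45 tcp [459.7  61.9  28.6] yaw_y 12.3 q [-0.4   0.68  0.21  2.35 -0.8   0.18  0.77] w 15.9 F [-0.9 -0.5 -1.5]
 shift mm [-379.5   23.   -81.5] ('turn', np.float64(1.588), 'mod pi')
```

View pics/w2.png

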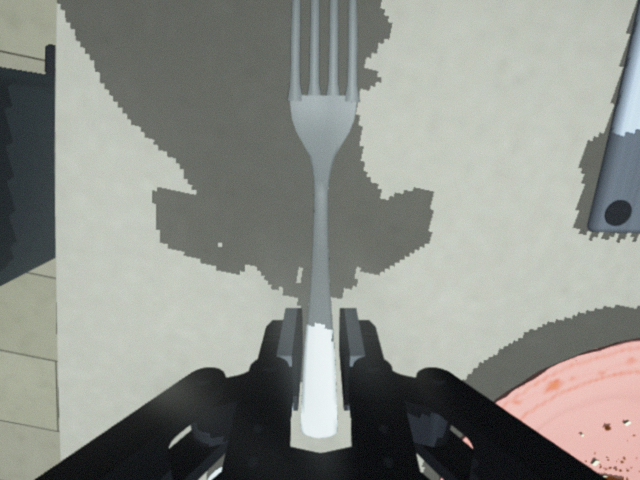

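apply_moves([
  [0,0,-0.03,0,0],
  [0,0,-0.04,0,0],
  [-0.02,0.002,-0.03,0,0],
  [-0.04,0.002,0,0,0],
  [-0.04,0.002,0,0,0],
  [-0.04,0.003,0,0,0],
  [-0.04,0.002,0,0,0],
  [-0.04,0.003,0,0,0],
])

```text
time: 5.3
tcp_pos: [520.1, -151.7, 127.0]
eef_rot: [-1.969, -2.444, 0.004]
force: [1.1, 0.1, 0.1]
grip_width: 16.0
finger_force: 49.5
```

apply_moves([
  [-0.04,0.002,0,0,0],
  [-0.04,0.002,0,0,0],
  [-0.04,0.002,0,0,0],
  [-0.04,0.003,0,0,0],
  [0,0,0,0.144,0],
  [0,0,0,0.144,0],
  [0,0,0,0.144,0],
  [0,0,0,0.144,0],
])

```text
time: 6.1
tcp_pos: [562.5, -304.7, 126.5]
eef_rot: [-2.589, -1.776, 0.005]
force: [-0.3, -0.4, -1.1]
grip_width: 15.7
finger_force: 49.5
```

apply_moves([
  [0,0,0,0.144,0],
  [0,0,0,0.144,0],
  [0,0,0,0.144,0],
  [0,0,0,0.144,0],
  [0,0,0,0.144,0],
  [0,0,0,0.144,0],
  [0,0,0,0.144,0],
  [0,0,0,0,0],
])

```text
time: 6.9
tcp_pos: [562.6, -304.2, 126.2]
eef_rot: [-3.126, -0.312, 0.008]
force: [-0.1, 0.6, -1.0]
grip_width: 16.0
finger_force: 49.5
```

Run:
```python
from h import *
go([563,-304,130],-78.7); print(env.get_state()["finger_force"])
ci=env.camera_info("wrist"); im=env.read_camera("wrist"); cv2.imwrite("pics/w3.png",im[:,:,::-1]); np.save("w3.npy",ci,allow_pickle=True)
```

```text
t 6.9 tcp [ 562.6 -304.2  126.2] yaw_y -78.6 q [-0.15  0.84  0.95  1.92 -0.89  0.89 -0.09] w 16.0 F [-0.1  0.6 -1. ]
 shift mm [ 0.4 -0.2 -3.8] ('turn', np.float64(0.002), 'mod pi')
49.49759675189853
```

View pics/w3.png

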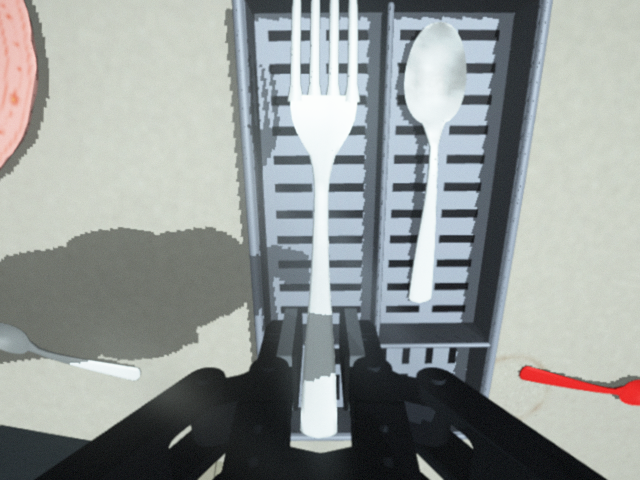

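Wrist view: the fork is held over the left compartment. Left wall's outer edge (234,20)–(252,270), divider (391,15)–(381,320), right wall's outer edge (551,15)–(497,330), cross wall around row 327, tablespoon to the right.

Run:
```python
from h import *
ci=np.load("w3.npy",allow_pickle=True).item(); print(ci["R"].round(3),(-ci["R"].T@ci["t"]).round(1))
P={34:[[234,20],[252,270],[551,15],[497,330],[391,15],[381,320]],28:[[391,15],[381,320],[400,327],[490,327],[400,345],[490,345]]}
C=np.array([565,-345]);a=np.radians(11.3);T=np.array([[np.cos(a),np.sin(a)],[-np.sin(a),np.cos(a)]])
for z,p in P.items():
    X=onz("w",p,z,ci)[:,:2]; print(z,X.round(1).tolist(),((X-C)@T.T).round(1).tolist())
```

```text
[[ 0.198 -0.98  -0.001]
 [-0.926 -0.188  0.327]
 [-0.32  -0.064 -0.945]] [ 643.7 -289.1  269.2]
34 [[685.5, -232.1], [541.3, -262.9], [723.5, -402.2], [530.2, -440.1], [704.8, -315.8], [521.8, -356.8]] [[140.3, 87.1], [-7.1, 85.1], [144.2, -87.1], [-52.8, -86.5], [142.8, 1.2], [-44.7, -3.1]]
28 [[706.4, -316.5], [518.7, -358.6], [515.9, -373.5], [528.6, -438.1], [501.2, -377.6], [514.2, -443.3]] [[144.2, 0.3], [-48.1, -4.2], [-53.8, -18.3], [-53.9, -84.1], [-68.9, -19.4], [-69.1, -86.5]]
```

apply_moves([
  [0,0,0.02,0,0],
  [0,0,0.03,0,0],
  [0,0,0.03,0,0],
  [0,0,0.018,0,0],
  [0,0,0.01,0,0],
  [0,0,0.005,0,0],
  [0,0,0.003,0,0],
  [0,0,0,0,0],
])

```text
time: 7.75
tcp_pos: [562.7, -305.0, 11.9]
eef_rot: [3.126, 0.316, -0.004]
force: [-0.7, 0.7, -0.0]
grip_width: 15.8
finger_force: 49.5
```

apply_moves([
  [0,0,0.002,0,0],
  [0,0,0.002,0,0],
  [0,0,0.001,0,0],
  [0,0,0,0,0],
])

```text
time: 8.15
tcp_pos: [562.8, -304.7, 7.0]
eef_rot: [-3.126, -0.315, 0.003]
force: [-0.4, 0.7, 5.3]
grip_width: 15.8
finger_force: 51.4
```

apply_moves([
  [0,0,0,0,36],
  [0,0,0,0,36],
  [0,0,0,0,36],
  [0,0,-0.01,0,36],
  [0,0,-0.02,0,36],
  [0,0,-0.03,0,36],
  [0,0,-0.04,0,36],
  [0,0,-0.02,0,36],
])

```text
time: 8.95
tcp_pos: [563.2, -305.7, 129.9]
eef_rot: [3.124, 0.313, -0.002]
force: [0.7, 0.1, 0.2]
grip_width: 31.0
finger_force: 0.0
```

Run:
```python
from h import *
go([422,-135.4,120],-9.1)
ci=env.camera_info("wrist"); im=env.read_camera("wrist"); cv2.imwrite("pics/w4.png",im[:,:,::-1]); np.save("w4.npy",ci,allow_pickle=True)
```

```text
t 8.95 tcp [ 563.2 -305.7  129.9] yaw_y -78.5 q [-0.11  0.79  0.88  1.92 -0.83  0.84 -0.15] w 31.0 F [0.7 0.1 0.2]
 shift mm [-104.5 -195.     9.7] ('turn', np.float64(-1.212), 'mod pi')
```

View pics/w4.png

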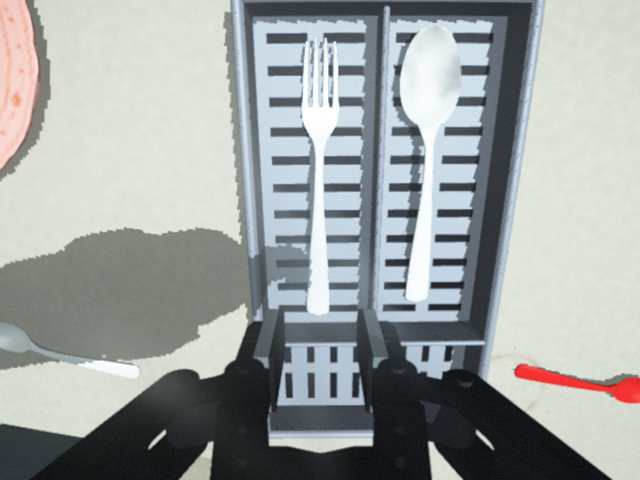

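The fork lies in the left compartment, handle end (318,312), tines at (320,38). Next is the teaspoon.

apply_moves([
  [-0.009,-0.016,0,0,60],
  [-0.017,-0.033,0,0,60],
  [-0.017,-0.033,0,0,60],
  [-0.017,-0.033,0,0,60],
  [-0.017,-0.033,0,0,60],
  [-0.017,-0.032,0,0,60],
  [-0.01,-0.015,0,-0.07,60],
  [0,0,0,-0.14,60],
])

```text
time: 9.8
tcp_pos: [419.7, -132.0, 127.0]
eef_rot: [-3.071, -0.647, 0.007]
force: [0.2, 0.3, -0.6]
grip_width: 51.2
finger_force: 0.0
```

apply_moves([
  [0,0,0,-0.143,60],
  [0,0,0,-0.143,60],
  [0,0,0,-0.143,60],
  [0,0,0,-0.143,60],
  [0,0,0,-0.143,60],
  [0,0,0,-0.143,60],
  [0,0,0,-0.143,60],
  [0,0,0,0,60],
])

```text
time: 10.6
tcp_pos: [422.1, -134.6, 127.4]
eef_rot: [-2.388, -2.039, 0.002]
force: [-0.7, -0.6, 1.0]
grip_width: 51.2
finger_force: 0.0
```

Run:
```python
from h import *
go([422,-135.4,1],-9.1)
ci=env.camera_info("wrist"); im=env.read_camera("wrist"); cv2.imwrite("pics/w5.png",im[:,:,::-1]); np.save("w5.npy",ci,allow_pickle=True)
b=im.min(2).astype(int); b[330:]=0; b[:, :200]=0; b[:,440:]=0
for t in (150,170,185): print(t,long(b>t,"w",5,ci))
b=im.min(2); 
for t in (150,170,185):
    m=(b>t).astype(np.uint8); m[330:]=0; m[:,:200]=0; m[:,440:]=0
    k,l,st,ce=cv2.connectedComponentsWithStats(m); i=1+st[1:,4].argmax(); print(st[i],ce[i])
```

```text
t 10.6 tcp [ 422.1 -134.6  127.4] yaw_y -9.0 q [-0.18  0.5   0.51  2.35 -0.61  0.42  0.69] w 51.2 F [-0.7 -0.6  1. ]
 shift mm [ -0.8   0.3 126.4] ('turn', np.float64(0.001), 'mod pi')
150 {'ctr': array([ 437.45170513, -102.80096491]), 'ang': np.float32(68.586624), 'len': np.float64(259.33819994033956), 'rect': ((426.3314208984375, -95.90654754638672), 228.17994689941406, 191.02476501464844)}
170 {'ctr': array([ 439.29050845, -100.32057502]), 'ang': np.float32(69.641754), 'len': np.float64(252.0962117003449), 'rect': ((429.4290771484375, -96.4089584350586), 228.1839141845703, 184.70687866210938)}
185 {'ctr': array([ 421.56348075, -146.92793739]), 'ang': np.float32(1.4223213), 'len': np.float64(182.10190971524105), 'rect': ((424.09820556640625, -133.30242919921875), 153.2569580078125, 184.10411071777344)}
[  200     0   240   330 60050] [339.69070774 174.99696919]
[  200     0   240   330 59214] [340.88107542 174.04954909]
[  200   127   240   203 20562] [349.1160393 248.7890283]
```

View pics/w5.png

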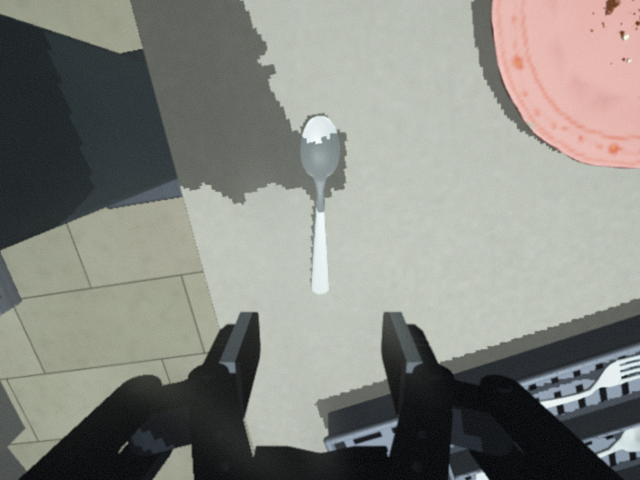

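The teaspoon is lined up between the fingers: handle end (320,293), bowl tip (320,115).

Run:
```python
from h import *
ci=np.load("w5.npy",allow_pickle=True).item()
e=onz("w",[[320,293],[320,115]],5,ci)[:,:2]; d=e[1]-e[0]; L=np.linalg.norm(d); d/=L; c=e.mean(0)
print(e.round(1),L,np.degrees(np.arctan2(d[1],d[0])),c); g=c-20*d; go([*g,1],np.degrees(np.arctan2(d[1],d[0]))-90)
```

```text
[[ 414.1 -177.3]
 [ 434.4  -49.7]] 129.2703405914097 80.96885861042456 [ 424.20526329 -113.50205551]
t 10.65 tcp [ 422.1 -134.6  127.3] yaw_y -9.3 q [-0.18  0.5   0.51  2.35 -0.61  0.42  0.68] w 51.3 F [-0.3 -0.4 -0.7]
 shift mm [  1.1  -0.9 126.3] ('turn', np.float64(-0.005), 'mod pi')
```

apply_moves([
  [0.001,-0.001,0.02,0,50],
  [0,0,0.03,0,50],
  [0,0,0.03,0,50],
  [0,0,0.025,0,50],
  [0,0,0.012,0,50],
  [0,0,0.006,0,50],
  [0,0,0.003,0,50],
  [0,0,0,0,50],
])

```text
time: 11.45
tcp_pos: [425.1, -134.5, 5.8]
eef_rot: [-2.391, -2.025, 0.01]
force: [-0.8, 0.2, 0.4]
grip_width: 42.6
finger_force: 0.0
```

apply_moves([
  [0,0,0,0,0],
  [0,0,0,0,0],
  [0,0,0,0,0],
  [0,0,0,0,0],
  [0,0,0,0,0],
  [0,0,0,0,0],
])

```text
time: 12.05
tcp_pos: [427.5, -136.3, 7.6]
eef_rot: [-2.393, -2.032, 0.006]
force: [3.6, -4.0, 29.4]
grip_width: -0.2
finger_force: 14.4
```

apply_moves([
  [0,0,-0.008,0,0],
  [0,0,-0.012,0,50],
  [0,0,-0.02,0,50],
  [0,0,-0.04,0,50],
  [0,0,-0.04,0,50],
  [0,0,0,0,50],
])

```text
time: 12.65
tcp_pos: [427.4, -134.8, 129.2]
eef_rot: [-2.389, -2.033, 0.005]
force: [0.4, 0.2, 0.3]
grip_width: 42.5
finger_force: 0.0
```

Run:
```python
from h import *
go([421,-133.5,127],-9)
ci=env.camera_info("wrist"); im=env.read_camera("wrist"); cv2.imwrite("pics/w6.png",im[:,:,::-1]); np.save("w6.npy",ci,allow_pickle=True)
old=cv2.imread("pics/w5.png")[:,:,::-1]
# spoon edges: brightness differs from worktop; look at blue-minus-red (worktop is warm, steel neutral)
for a in (old,im):
    m=((a[...,0].astype(int)-a[...,2])<4)&(a.max(2)>60); m[320:]=0; m[:,:270]=0; m[:,:270]=0; m[:,400:]=0; m[:90]=0
    m=cv2.morphologyEx(m.astype(np.uint8),cv2.MORPH_OPEN,np.ones((3,3)))
    k,l,st,ce=cv2.connectedComponentsWithStats(m); i=1+st[1:,4].argmax(); print(st[i],ce[i])
    v,u=np.nonzero(l==i); print(u[v>v.max()-10].mean(),v.max(),u[v<v.min()+10].mean(),v.min())
```

```text
t 12.65 tcp [ 427.4 -134.8  129.2] yaw_y -9.2 q [-0.28  0.54  0.67  2.34 -0.75  0.49  0.85] w 42.5 F [0.4 0.2 0.3]
 shift mm [ 0.3 -6.6  2.3] ('turn', np.float64(-0.004), 'mod pi')
[ 282  114   63  181 4351] [318.20891749 187.18639393]
319.79888268156424 294 318.9748743718593 114
[ 274  115   64  180 4411] [308.04715484 188.27136704]
305.140350877193 294 310.48743718592965 115
```

Run:
```python
from h import *
ci=np.load("w6.npy",allow_pickle=True).item(); im=cv2.imread("pics/w6.png")
a=im.astype(int)
for r in (285,270,255,240,225,130,120):
    m=np.nonzero(((a[r,:,2]-a[r,:,0])<4)&(np.arange(640)>270)&(np.arange(640)<400))[0]; print(r,m.min() if len(m) else None,m.max() if len(m) else None, onz("w",[[m.mean(),r]],5,ci)[0,:2].round(1) if len(m) else '')
e=onz("w",[[305,294],[310.5,115]],5,ci)[:,:2]; d=e[1]-e[0]; L=np.linalg.norm(d); d/=L; c=e.mean(0)
print(e.round(1),L,np.degrees(np.arctan2(d[1],d[0])),c,c-20*d)
go([436,-133,20],-9)
```

```text
285 275 397 [ 419.8 -171.5]
270 271 396 [ 424.2 -159.7]
255 274 362 [ 416.7 -146.3]
240 271 395 [ 430.5 -136.6]
225 274 397 [ 425.3 -124.2]
130 271 384 [433.6 -58.5]
120 271 371 [435.3 -52.3]
[[ 407.1 -177.2]
 [ 433.4  -48.7]] 131.16073910268122 78.46383906969683 [ 420.24049998 -112.96958086] [ 416.24077295 -132.56555452]
t 12.7 tcp [ 427.2 -134.2  127.5] yaw_y -9.1 q [-0.28  0.54  0.67  2.34 -0.75  0.49  0.85] w 42.3 F [0.2 0.3 0.3]
 shift mm [  2.4   9.2 107.5] ('turn', np.float64(-0.002), 'mod pi')
```

apply_moves([
  [0.014,0.005,0.0,0,80],
  [0.014,0.004,0.02,0,80],
  [0,0,0.03,0,80],
  [0,0,0.03,0,80],
  [0,0,0.02,0,80],
  [0,0,0.012,0,80],
  [0,0,0.008,0,80],
  [0,0,0,0,80],
])

```text
time: 13.5
tcp_pos: [436.8, -108.1, 4.1]
eef_rot: [-2.385, -2.027, 0.012]
force: [0.3, 0.1, -0.6]
grip_width: 68.4
finger_force: 0.0
```

apply_moves([
  [0,0,0.004,0,80],
  [0,0,0.002,0,80],
  [0,0,0,0,80],
])

```text
time: 13.8
tcp_pos: [438.1, -108.1, -0.2]
eef_rot: [-2.383, -2.033, 0.011]
force: [-0.1, 0.3, 0.3]
grip_width: 68.4
finger_force: 0.0
```

Run:
```python
from h import *
go([440,-108,0],-9)
```

```text
t 13.8 tcp [ 4.381e+02 -1.081e+02 -2.000e-01] yaw_y -9.1 q [ 0.02  0.73  0.14  2.37 -1.05  0.11  1.01] w 68.4 F [-0.1  0.3  0.3]
 shift mm [ 0.4  1.9 -0.3] ('turn', np.float64(-0.001), 'mod pi')
```

apply_moves([
  [0,0.001,0.003,0,80],
  [0,0.001,0.003,0,80],
  [0,0,0,0,80],
])

```text
time: 14.1
tcp_pos: [441.5, -108.7, -5.1]
eef_rot: [-2.382, -2.031, 0.014]
force: [-0.6, -0.4, 0.4]
grip_width: 68.4
finger_force: 0.0
```

apply_moves([
  [0,0.002,0.002,0,80],
  [0,0.005,0,0,80],
  [0,0.005,0,0,80],
  [0,0.006,0,0,80],
  [0,0.006,0,0,80],
  [0,0.006,0,0,80],
  [0,0.006,0,0,80],
  [0,0,0,0,80],
])

```text
time: 14.9
tcp_pos: [472.5, -113.4, -6.6]
eef_rot: [-2.378, -2.026, 0.017]
force: [-14.0, 3.7, 25.1]
grip_width: 68.3
finger_force: 12.5
```

apply_moves([
  [0,0,-0.015,0,80],
  [0,0,-0.025,0,80],
  [0,0,-0.04,0,60],
  [0,0,-0.04,0,60],
  [-0.01,0,-0.01,0,60],
  [-0.01,0,0,0,60],
  [0,0,0,0,60],
])

```text
time: 15.6
tcp_pos: [475.0, -135.8, 122.1]
eef_rot: [-2.384, -2.029, 0.014]
force: [0.0, 1.0, -0.1]
grip_width: 51.2
finger_force: 0.0
```

Run:
```python
from h import *
go([440,-120,127],-9)
ci=env.camera_info("wrist"); im=env.read_camera("wrist"); cv2.imwrite("pics/w7.png",im[:,:,::-1]); np.save("w7.npy",ci,allow_pickle=True)
```

```text
t 15.6 tcp [ 475.  -135.8  122.1] yaw_y -9.2 q [-0.28  0.6   0.67  2.24 -0.72  0.55  0.78] w 51.2 F [ 0.   1.  -0.1]
 shift mm [ 10.  -37.1  -4.4] ('turn', np.float64(-0.003), 'mod pi')
```

View pics/w7.png

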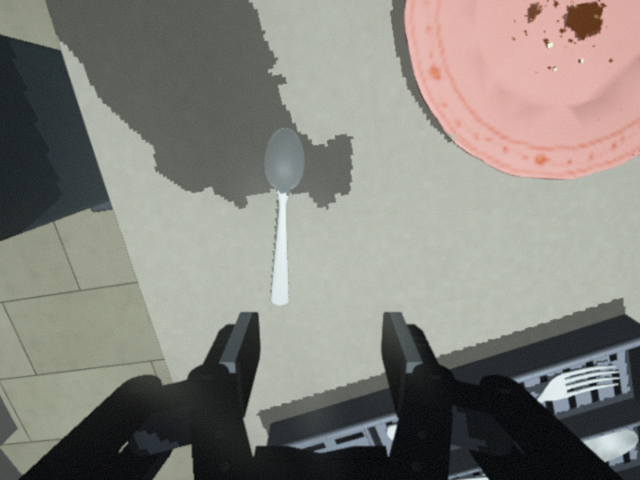

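The spoon moved forward and is still nearly parallel: handle end (280,304), bowl tip (285,127).

Run:
```python
from h import *
ci=np.load("w7.npy",allow_pickle=True).item()
e=onz("w",[[280,304],[285,127]],5,ci)[:,:2]; d=e[1]-e[0]; L=np.linalg.norm(d); d/=L; c=e.mean(0); a=np.degrees(np.arctan2(d[1],d[0]))
print(e.round(1),L,a,c); g=c-20*d; print(g); go([*g,2],a-90)
```

```text
[[ 434.1 -180.2]
 [ 462.2  -54.3]] 128.93085784423303 77.42889130251037 [ 448.16959902 -117.2412659 ]
[ 443.81657684 -136.76179863]
t 15.65 tcp [ 474.7 -135.1  121.6] yaw_y -9.2 q [-0.28  0.6   0.66  2.24 -0.72  0.55  0.78] w 51.3 F [ 0.2  0.5 -0.9]
 shift mm [ -6.7 -28.3 120.1] ('turn', np.float64(0.059), 'mod pi')
```

apply_moves([
  [-0.003,-0.014,0.01,0.059,45],
  [-0.004,-0.014,0.02,0,45],
  [0,0,0.03,0,45],
  [0,0,0.03,0,45],
  [0,0,0.018,0,45],
  [0,0,0.008,0,45],
  [0,0,0.004,0,45],
  [0,0,0,0,45],
])

```text
time: 16.45
tcp_pos: [443.8, -136.0, 1.9]
eef_rot: [-2.44, -1.956, 0.016]
force: [-0.1, 0.6, 0.5]
grip_width: 38.3
finger_force: 0.0
```

apply_moves([
  [0,0,0.001,0,45],
  [0,0,0,0,45],
])

```text
time: 16.65
tcp_pos: [444.8, -135.8, 2.1]
eef_rot: [-2.441, -1.96, 0.014]
force: [-0.4, -0.4, 0.3]
grip_width: 38.6
finger_force: 0.0
```

Run:
```python
from h import *
go([443.8,-136.8,1],-12.6)
```

```text
t 16.65 tcp [ 444.8 -135.8    2.1] yaw_y -12.5 q [ 0.04  0.74  0.21  2.34 -1.01  0.16  0.97] w 38.6 F [-0.4 -0.4  0.3]
 shift mm [-1.2 -0.8  1.1] ('turn', np.float64(0.002), 'mod pi')
```

apply_moves([
  [0,0,0.001,0,45],
  [0,0,0,0,0],
  [0,0,0,0,0],
  [0,0,0,0,0],
  [0,0,0,0,0],
  [0,0,0,0,0],
])

```text
time: 17.25
tcp_pos: [444.9, -135.6, 1.4]
eef_rot: [-2.441, -1.96, 0.013]
force: [-0.1, 1.1, 6.4]
grip_width: 15.7
finger_force: 58.4
```

apply_moves([
  [0,0,-0.005,0,0],
  [0,0,-0.015,0,0],
  [0,0,-0.03,0,0],
  [0,0,-0.04,0,0],
  [0,0,-0.02,0,0],
  [0,0,0,0,0],
])

```text
time: 17.85
tcp_pos: [447.3, -136.1, 113.3]
eef_rot: [-2.442, -1.962, 0.01]
force: [-0.9, -0.4, -0.8]
grip_width: 16.3
finger_force: 58.7
```

Run:
```python
from h import *
go([461.3,-385,110],11.3); print(env.get_state()["finger_force"])
ci=env.camera_info("wrist"); im=env.read_camera("wrist"); a=im.astype(int)
# spoon held: bright neutral pixels along centre column
m=(((a[...,0]-a[...,2])<4)&(a.min(2)>60)).astype(np.uint8); m[:,:270]=0;m[:,370:]=0
k,l,st,ce=cv2.connectedComponentsWithStats(m); print(st[1:][st[1:,4]>300])
```

```text
t 17.85 tcp [ 447.3 -136.1  113.3] yaw_y -12.4 q [-0.25  0.58  0.62  2.3  -0.76  0.48  0.78] w 16.3 F [-0.9 -0.4 -0.8]
 shift mm [-240.1   67.3    2.5] ('turn', np.float64(-0.414), 'mod pi')
58.673559962626314
[[  270    65   100   386 18983]]
```

Held (16 mm). Carry it to the crosswise compartment.

apply_moves([
  [-0.02,0.006,0,0,0],
  [-0.035,0.01,0,0,0],
  [-0.035,0.01,0,0,0],
  [-0.035,0.01,0,0,0],
  [-0.035,0.01,0,0,0],
  [-0.035,0.01,0,0,0],
  [-0.03,0.008,0,0,0],
  [-0.015,0.003,0,0,0],
])

```text
time: 18.7
tcp_pos: [459.0, -387.7, 108.8]
eef_rot: [-2.443, -1.956, 0.016]
force: [-0.4, 0.0, -0.3]
grip_width: 15.7
finger_force: 58.7
```

apply_moves([
  [0,0,0,-0.14,0],
  [0,0,0,-0.14,0],
  [0,0,0,-0.134,0],
  [0,0,0,0,0],
  [0,0,0,0,0],
])

```text
time: 19.2
tcp_pos: [459.5, -384.3, 109.3]
eef_rot: [-1.989, -2.413, 0.009]
force: [0.3, 0.0, 0.4]
grip_width: 16.1
finger_force: 58.7
```

Run:
```python
from h import *
go([461.3,-385,110],11.3); print(env.get_state()["finger_force"])
ci=env.camera_info("wrist"); im=env.read_camera("wrist"); cv2.imwrite("pics/w8.png",im[:,:,::-1]); np.save("w8.npy",ci,allow_pickle=True)
```

```text
t 19.2 tcp [ 459.5 -384.3  109.3] yaw_y 11.0 q [ 0.27  0.67  0.51  2.01 -0.54  0.62  1.33] w 16.1 F [0.3 0.  0.4]
 shift mm [-1.   1.6 -0.7] ('turn', np.float64(-0.005), 'mod pi')
58.67650848085759
```

View pics/w8.png

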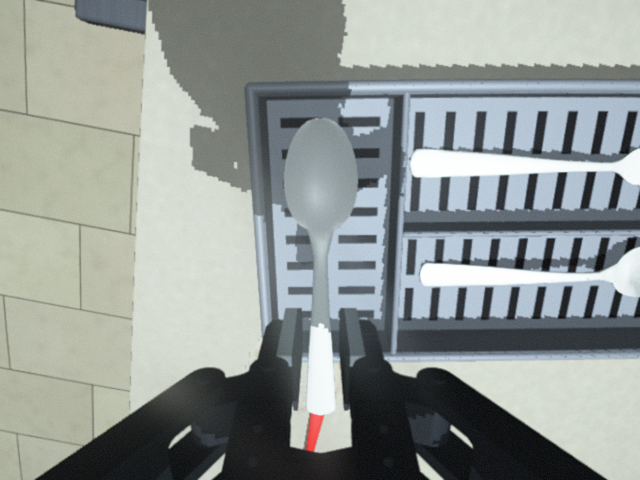

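The spoon hangs over the crosswise compartment (columns 262–395, spoon axis at about column 320), so it lines up. The red look-alike is clear, behind and below.

apply_moves([
  [0,0.001,0.02,-0.005,0],
  [0,0.001,0.03,0,0],
  [0,0,0.025,0,0],
  [0,0,0.012,0,0],
  [0,0,0.008,0,0],
  [0,0,0.004,0,0],
  [0,0,0,0,0],
])

```text
time: 19.95
tcp_pos: [460.4, -384.4, 11.1]
eef_rot: [-1.98, -2.422, 0.01]
force: [0.2, 0.2, -0.1]
grip_width: 15.9
finger_force: 58.7
```

apply_moves([
  [0,0,0.002,0,0],
  [0,0,0.002,0,0],
  [0,0,0,0,0],
])

```text
time: 20.25
tcp_pos: [460.4, -384.3, 7.2]
eef_rot: [-1.979, -2.423, 0.01]
force: [-0.3, 0.6, -0.3]
grip_width: 15.8
finger_force: 58.7
```

apply_moves([
  [0,0,0.001,0,0],
  [0,0,0.001,0,0],
  [0,0,0,0,0],
])

```text
time: 20.55
tcp_pos: [460.4, -384.3, 5.4]
eef_rot: [-1.98, -2.423, 0.01]
force: [-0.8, 1.9, 6.4]
grip_width: 15.9
finger_force: 59.2
```

apply_moves([
  [0,0,0,0,36],
  [0,0,0,0,36],
  [0,0,0,0,36],
  [0,0,-0.01,0,36],
  [0,0,-0.03,0,36],
  [0,0,-0.045,0,36],
  [0,0,-0.045,0,36],
  [0,0,0,0,36],
])

```text
time: 21.35
tcp_pos: [463.8, -386.9, 140.8]
eef_rot: [-1.985, -2.429, 0.01]
force: [0.4, -0.7, -0.3]
grip_width: 30.7
finger_force: 0.0
```

Run:
```python
from h import *
go([612,125,290],10.5)
im=env.read_camera("wrist"); ci=env.camera_info("wrist"); a=im.astype(int); cv2.imwrite("pics/w9.png",im[:,:,::-1])
X=onz("w",[[247,84],[403,92]],34,ci)[:,:2]; C=np.array([565,-345]);t=np.radians(11.3);T=np.array([[np.cos(t),np.sin(t)],[-np.sin(t),np.cos(t)]]);print(((X-C)@T.T).round(1))
tp=env.read_camera("top"); cv2.imwrite("pics/t9.png",tp[:,:,::-1])
# teaspoon handle/bowl: smooth bright (white) mask
m=((a.min(2)>205)).astype(np.uint8)
k,l,st,ce=cv2.connectedComponentsWithStats(m); 
for i in range(1,k):
    if st[i,4]>250: print(st[i],ce[i].round(0))
```

```text
t 21.35 tcp [ 463.8 -386.9  140.8] yaw_y 11.5 q [ 0.24  0.63  0.55  1.98 -0.51  0.67  1.31] w 30.7 F [ 0.4 -0.7 -0.3]
 shift mm [ 472.2  245.9 -151.2] ('turn', np.float64(0.017), 'mod pi')
[[-154.7   83.8]
 [ -60.1   79.7]]
[474  30  69  36 687] [500.  50.]
[ 371   36   83   30 1193] [412.  52.]
[  143    89   119   270 13941] [196. 242.]
[ 396  140  244   35 4094] [509. 156.]
[ 303  165   24  124 1298] [318. 238.]
[ 405  228  235   47 4486] [541. 253.]
[297 333  35  30 522] [316. 343.]
[322 333  39  61 614] [339. 369.]
[ 409  332  198   79 7317] [508. 359.]
[337 391  35  48 472] [355. 411.]
```

apply_moves([
  [0,0,-0.03,0,60],
  [0,0,-0.045,0,60],
  [0,0,-0.045,0,60],
  [0.02,0.01,-0.03,0.017,60],
  [0.038,0.02,0,0,60],
  [0.038,0.02,0,0,60],
  [0.038,0.02,0,0,60],
  [0.038,0.02,0,0,60],
])

```text
time: 22.25
tcp_pos: [520.6, -197.5, 283.6]
eef_rot: [-1.999, -2.404, 0.012]
force: [-0.2, 0.3, 0.6]
grip_width: 51.3
finger_force: 0.0
```

apply_moves([
  [0.038,0.02,0,0,60],
  [0.038,0.02,0,0,60],
  [0.038,0.02,0,0,60],
  [0.038,0.02,0,0,60],
  [0.038,0.02,0,0,60],
  [0.038,0.02,0,0,60],
  [0.03,0.015,0,0,60],
  [0,0,0,0,60],
])

```text
time: 23.05
tcp_pos: [606.6, 85.1, 282.0]
eef_rot: [-1.989, -2.412, 0.013]
force: [-0.0, -1.1, 0.7]
grip_width: 51.2
finger_force: 0.0
```

Run:
```python
from h import *
go([612,125,290],10.5)
ci=env.camera_info("wrist"); im=env.read_camera("wrist"); cv2.imwrite("pics/w10.png",im[:,:,::-1]); np.save("w10.npy",ci,allow_pickle=True)
tp=env.read_camera("top")[:,:,::-1].copy(); cv2.imwrite("pics/t10.png",tp); sc=env.read_camera("scene"); cv2.imwrite("pics/s10.png",sc[:,:,::-1])
g=tp.min(2); m=g>150
for nm,(x0,y0,x1,y1) in dict(fork=(370,190,415,275),tsp=(380,262,460,305)).items():
    o=np.zeros_like(m); o[y0:y1,x0:x1]=m[y0:y1,x0:x1]; r=long(o,"top",10)
    C=np.array([565,-345]);t=np.radians(11.3);T=np.array([[np.cos(t),np.sin(t)],[-np.sin(t),np.cos(t)]]); print(nm,r,T@(r["ctr"]-C))
# brush wood mask in wrist view
h=cv2.cvtColor(im,cv2.COLOR_RGB2HSV); w=((h[...,0]>8)&(h[...,0]<22)&(h[...,1]>85)&(h[...,2]>50)).astype(np.uint8)
k,l,st,ce=cv2.connectedComponentsWithStats(w)
for i in range(1,k):
    if st[i,4]>300: print(i,st[i],ce[i].round(0))
i=1+st[1:,4].argmax()
for r in range(st[i,1],st[i,1]+st[i,3],8):
    c=np.nonzero(l[r]==i)[0]; print(r,c.min(),c.max(),end=" | ")
```

```text
t 23.05 tcp [606.6  85.1 282. ] yaw_y 11.0 q [-0.69  0.49  0.7   1.83 -0.38  0.98  0.36] w 51.2 F [-0.  -1.1  0.7]
 shift mm [38.2 12.7 -7.9] ('turn', np.float64(0.009), 'mod pi')
fork {'ctr': array([ 544.78451003, -309.58788376]), 'ang': np.float32(9.729225), 'len': np.float64(78.51373352977176), 'rect': ((545.02978515625, -311.1043701171875), 78.3802261352539, 10.869146347045898)} [-12.88473815  38.68678759]
tsp {'ctr': array([ 463.6206638 , -396.98799515]), 'ang': np.float32(100.69575), 'len': np.float64(59.56675441563476), 'rect': ((462.3849792480469, -397.3245544433594), 7.638476371765137, 59.44890594482422)} [-109.60091035  -31.11530007]
25 [ 329   45   27  148 2685] [341. 124.]
52 [ 308  201   77   85 4531] [346. 246.]
201 335 354 | 209 334 357 | 217 331 360 | 225 317 374 | 233 312 380 | 241 312 383 | 249 311 384 | 257 309 383 | 265 311 380 | 273 318 373 | 281 330 362 |
```

Run:
```python
from h import *
ci=np.load("w10.npy",allow_pickle=True).item()
def disc(f,box):
    h=cv2.cvtColor(cv2.imread(f),cv2.COLOR_BGR2HSV); m=((h[...,0]>8)&(h[...,0]<22)&(h[...,1]>85)&(h[...,2]>50)).astype(np.uint8)
    o=np.zeros_like(m); x0,y0,x1,y1=box; o[y0:y1,x0:x1]=m[y0:y1,x0:x1]; return o
def prn(n,o):
    print(n); 
    for r in np.unique(np.nonzero(o)[0])[::2 if n!="w" else 8]: c=np.nonzero(o[r])[0]; print((int(r),int(c.min()),int(c.max())),end=" ")
    print()
prn("top",disc("pics/top0.png",(185,190,250,235))); prn("scene",disc("pics/scene0.png",(225,180,275,225)))
prn("w",disc("pics/w10.png",(300,40,400,290)))
```

```text
top
(199, 230, 235) (201, 228, 237) (203, 227, 238) (205, 227, 239) (207, 227, 239) (209, 225, 239) (211, 225, 239) (213, 218, 238) (215, 216, 237) (217, 212, 234) (219, 207, 219) (221, 204, 215) (223, 201, 211) (225, 198, 204) 
scene
(180, 251, 253) (182, 245, 247) (189, 258, 261) (191, 240, 262) (193, 240, 260) (195, 240, 259) (197, 240, 257) (199, 243, 255) (201, 249, 253) (204, 246, 247) (206, 244, 247) (208, 243, 245) (210, 241, 243) (212, 240, 241) (214, 237, 240) 
w
(45, 331, 341) (53, 330, 346) (61, 330, 347) (69, 330, 348) (77, 330, 349) (85, 330, 347) (93, 331, 347) (101, 332, 349) (109, 331, 350) (117, 330, 351) (125, 331, 350) (133, 332, 351) (141, 333, 352) (149, 333, 352) (157, 332, 352) (165, 332, 353) (173, 332, 354) (181, 332, 354) (189, 332, 355) (205, 332, 356) (213, 333, 357) (221, 323, 368) (229, 315, 377) (237, 311, 382) (245, 308, 384) (253, 309, 384) (261, 310, 382) (269, 316, 377) (277, 323, 369) (285, 344, 346)
```

Run:
```python
from h import *
ci=np.load("w10.npy",allow_pickle=True).item(); ct=env.camera_info("top")
def plane(px,c):
    o,d=ray("",px,c); n=np.linalg.svd(d)[2][2]; return n,n@o
wl=[[ (331+352)/2,149],[(332+353)/2,165],[(332+354.5)/2,185],[(332.5+356.5)/2,209],[341,133],[340.5,117]]
tl=[[206,223],[209.5,221],[213,219],[201,225]]
n1,d1=plane(wl,ci); n2,d2=plane(tl,ct); D=np.cross(n1,n2); D/=np.linalg.norm(D); D*=np.sign(D[2])
print("dir",D.round(3),"lean",np.degrees(np.arccos(D[2])),"yaw",np.degrees(np.arctan2(D[1],D[0])))
for z in (120,137,149,165): print(z,np.linalg.solve(np.array([n1,n2,[0,0,1]]),[d1,d2,z]).round(1))
o1,e1=ray("",[[346,251]],ci); o2,e2=ray("",[[233,208]],ct); A=np.c_[e1[0],-e2[0]]; s=np.linalg.lstsq(A,o2-o1,rcond=None)[0]
print("head",(o1+s[0]*e1[0]).round(1),(o2+s[1]*e2[0]).round(1))
# wrist only: handle edges width at rows -> depth
for r,a,b in ((149,333,352.5),(165,332,353),(185,332,354.5),(209,332.5,356.5)):
    o,d=ray("",[[a-.5,r],[b+.5,r]],ci); w=np.linalg.norm(d[1]-d[0]); p=o+d.mean(0)*18/w; print(r,p.round(1))
```

```text
dir [ 0.156 -0.697  0.7  ] lean 45.61036291853291 yaw -77.37609014682637
120 [603.9 162.7 120. ]
137 [607.7 145.7 137. ]
149 [610.4 133.8 149. ]
165 [613.9 117.8 165. ]
head [618.6  94.2 203.5] [617.7  94.3 203.3]
149 [610.1 147.5  82.2]
165 [611.1 136.4 109.6]
185 [613.4 124.  134.5]
209 [616.2 110.5 157.3]
```

The brush origin comes out near (611,130,149). I'll grip about 12 mm below it, nearer the fingertips.

apply_moves([
  [0.02,0.005,0,0,60],
  [0.03,0.009,0,0.009,60],
  [0,0,0.03,0,60],
  [0,0,0.035,0,60],
  [0,0,0.03,0,60],
  [0,0,0.025,0,60],
  [0,0,0,0,60],
])

```text
time: 23.9
tcp_pos: [607.1, 129.0, 161.5]
eef_rot: [-2.011, -2.392, 0.018]
force: [-0.3, -0.0, 0.4]
grip_width: 51.1
finger_force: 0.0
```

Run:
```python
from h import *
go([610.5,137,130],10.5)
ci=env.camera_info("wrist"); im=env.read_camera("wrist"); cv2.imwrite("pics/w11.png",im[:,:,::-1])
h=cv2.cvtColor(im,cv2.COLOR_RGB2HSV); m=((h[...,0]>8)&(h[...,0]<22)&(h[...,1]>85)&(h[...,2]>50)); m[:,:200]=0;m[:,450:]=0
for r in range(20,480,20):
    c=np.nonzero(m[r])[0]; print((r,int(c.min()),int(c.max()),len(c)) if len(c) else r,end=" ")
X=np.array([[610.5,137,139.4],[611.6,129.6,149],[606,158,111]]); p,_=cv2.projectPoints(X,cv2.Rodrigues(ci["R"])[0],ci["t"],ci["mtx"],ci["distortion"]); print(p.reshape(-1,2).round(0).tolist())
for r,a,b in ((60,0,0),(120,0,0),(180,0,0)):
    c=np.nonzero(m[r])[0]
    if len(c)>5:
        o,d=ray("",[[c.min()-.5,r],[c.max()+.5,r]],ci); w=np.linalg.norm(d[1]-d[0]); print(r,(o+d.mean(0)*18/w).round(1))
```

```text
t 23.9 tcp [607.1 129.  161.5] yaw_y 9.9 q [-0.68  0.63  0.6   1.92 -0.51  0.76  0.39] w 51.1 F [-0.3 -0.   0.4]
 shift mm [ 7.2  5.3 31.5] ('turn', np.float64(-0.011), 'mod pi')
20 40 60 (80, 315, 338, 15) (100, 317, 340, 18) (120, 314, 340, 19) (140, 315, 341, 21) (160, 314, 344, 22) (180, 316, 345, 16) (200, 333, 345, 5) 220 240 (260, 325, 330, 2) (280, 324, 346, 14) (300, 314, 350, 37) (320, 312, 351, 40) (340, 312, 352, 41) 360 (380, 310, 355, 46) (400, 307, 360, 53) (420, 282, 386, 105) (440, 271, 393, 123) 460 [[333.0, 287.0], [333.0, 310.0], [332.0, 228.0]]
120 [593.7 211.5  38.6]
180 [602.  177.8  76.1]
```

Run:
```python
from h import *
ci=env.camera_info("wrist"); 
for r,a,b in ((300,314,350),(320,312,351),(340,312,352),(380,310,355)):
    o,d=ray("",[[a-.5,r],[b+.5,r]],ci); w=np.linalg.norm(d[1]-d[0]); p=o+d.mean(0)*18/w
    print(r,p.round(1)," on model line at this y: z=",round(149+(129.6-p[1])*.799/-.592*-1*-1 if 0 else 149+(129.6-p[1])*1.35,1))
```

```text
300 [612.6 129.5 139.9]  on model line at this y: z= 149.2
320 [612.6 127.  155.4]  on model line at this y: z= 152.4
340 [613.9 120.9 162. ]  on model line at this y: z= 160.7
380 [614.7 116.  183. ]  on model line at this y: z= 167.3
```

apply_moves([
  [0.007,0.005,0.0,-0.011,60],
  [0,0,0.012,0,60],
  [0,0,0.01,0,60],
  [0,0,0.006,0,60],
  [0,0,0.003,0,60],
  [0,0,0,0,60],
])

```text
time: 24.55
tcp_pos: [612.3, 138.6, 132.9]
eef_rot: [-1.997, -2.407, 0.012]
force: [-0.3, 0.7, -0.8]
grip_width: 51.4
finger_force: 0.0
```

apply_moves([
  [0,0,0,0,0],
  [0,0,0,0,0],
  [0,0,0,0,0],
  [0,0,0,0,0],
  [0,0,0,0,0],
  [0,0,0,0,0],
])

```text
time: 25.15
tcp_pos: [612.2, 138.7, 133.6]
eef_rot: [-1.997, -2.407, 0.011]
force: [-4.8, -1.1, 6.0]
grip_width: 16.8
finger_force: 58.8
```

Run:
```python
from h import *
s=go([611,137,130],10.5); print(env.get_state()["finger_force"])
```

```text
t 25.15 tcp [612.2 138.7 133.6] yaw_y 10.7 q [-0.67  0.67  0.56  1.93 -0.54  0.71  0.41] w 16.8 F [-4.8 -1.1  6. ]
 shift mm [-1.5 -1.4  3.6] ('turn', np.float64(0.003), 'mod pi')
58.75004589557648
```

apply_moves([
  [-0.006,0,-0.008,0,0],
  [-0.009,0,-0.012,0,0],
  [-0.012,0,-0.016,0,0],
  [-0.012,0,-0.016,0,0],
  [0,0,0,0,0],
])

```text
time: 25.65
tcp_pos: [621.0, 96.8, 188.6]
eef_rot: [-2.001, -2.407, 0.009]
force: [-6.9, -2.0, 7.4]
grip_width: 16.9
finger_force: 60.8
```

apply_moves([
  [-0.012,0,-0.016,0,0],
  [-0.012,0,-0.016,0,0],
  [-0.012,0,-0.016,0,0],
  [-0.012,0,-0.016,0,0],
  [-0.01,0,-0.014,0,0],
  [0,0,0,0,0],
  [0,0,0,0,0],
])

```text
time: 26.35
tcp_pos: [632.8, 42.7, 263.3]
eef_rot: [-1.999, -2.408, 0.008]
force: [-0.7, -0.7, -1.9]
grip_width: 16.9
finger_force: 59.2
```

Run:
```python
from h import *
go([611,137,130],10.5); print(env.get_state()["finger_force"])
def prn(n,im,box,st):
    h=cv2.cvtColor(im,cv2.COLOR_RGB2HSV); m=((h[...,0]>8)&(h[...,0]<22)&(h[...,1]>85)&(h[...,2]>50)); x0,y0,x1,y1=box
    print(n)
    for r in range(y0,y1,st):
        c=x0+np.nonzero(m[r,x0:x1])[0]
        if len(c): print((r,int(c.min()),int(c.max()),len(c)),end=" ")
    print()
for n,b,s in (("wrist",(200,0,450,480),24),("scene",(180,110,330,260),5),("top",(180,170,300,260),4)):
    im=env.read_camera(n); cv2.imwrite(f"pics/{n}12.png",im[:,:,::-1]); prn(n,im,b,s)
```

```text
t 26.35 tcp [632.8  42.7 263.3] yaw_y 10.6 q [-0.59  0.53  0.67  1.8  -0.4   0.96  0.44] w 16.9 F [-0.7 -0.7 -1.9]
 shift mm [ 95.9  -2.5 133.9] ('turn', np.float64(0.002), 'mod pi')
59.21333849430084
wrist
(96, 306, 332, 7) (120, 304, 332, 28) (144, 303, 335, 33) (168, 303, 336, 34) (192, 272, 338, 39) (216, 301, 339, 39) (240, 302, 338, 36) (264, 301, 339, 36) (288, 301, 340, 38) (312, 301, 342, 42) (336, 300, 342, 43) (360, 299, 342, 44) (384, 297, 344, 48) (408, 297, 344, 48) 
scene
(160, 286, 290, 5) (165, 281, 286, 6) (170, 241, 282, 8) (175, 238, 275, 2) (180, 252, 253, 2) (185, 264, 266, 3) (190, 246, 262, 5) (195, 240, 257, 16) (200, 247, 254, 8) (205, 245, 248, 4) (250, 294, 299, 6) 
top
(178, 263, 274, 12) (182, 263, 275, 13) (186, 262, 275, 14) (190, 260, 275, 16) (194, 263, 272, 10) (202, 234, 243, 10) (206, 232, 239, 8) (210, 230, 290, 7)
```

Run:
```python
from h import *
ci=env.camera_info("wrist"); ct=env.camera_info("top")
im=cv2.cvtColor(cv2.imread("pics/top12.png"),cv2.COLOR_BGR2HSV); m=((im[...,0]>8)&(im[...,0]<22)&(im[...,1]>70)&(im[...,2]>40))
for r in range(198,224): 
    c=220+np.nonzero(m[r,220:250])[0]
    if len(c): print((r,int(c.min()),int(c.max())),end=" ")
w=cv2.cvtColor(cv2.imread("pics/wrist12.png"),cv2.COLOR_BGR2HSV); mw=((w[...,0]>8)&(w[...,0]<22)&(w[...,1]>70)&(w[...,2]>40))
print([ (r,int((mw[r,290:350]).sum())) for r in range(84,110,2)])
for pt in ((231,209),(231,211),(230,213)):
    o1,e1=ray("",[[319,98]],ci); o2,e2=ray("",[pt],ct); s=np.linalg.lstsq(np.c_[e1[0],-e2[0]],o2-o1,rcond=None)[0]
    a,b=o1+s[0]*e1[0],o2+s[1]*e2[0]; print(pt,a.round(1),np.linalg.norm(a-b).round(1))
```

```text
(199, 239, 241) (200, 237, 242) (201, 234, 243) (202, 233, 243) (203, 233, 244) (204, 232, 242) (205, 232, 241) (206, 232, 240) (207, 231, 238) (208, 231, 236) (209, 230, 235) (210, 230, 234) (211, 229, 231) (212, 229, 230) [(84, 0), (86, 23), (88, 28), (90, 30), (92, 25), (94, 18), (96, 19), (98, 27), (100, 29), (102, 30), (104, 28), (106, 30), (108, 30)]
(231, 209) [610.8 137.7 160. ] 34.4
(231, 211) [610.2 138.8 141.4] 32.5
(230, 213) [609.8 139.7 125.7] 28.3
```

apply_moves([
  [0.014,0,0,0,0],
  [0.013,0,0.01,0,0],
  [0,0,0.015,0,0],
  [0,0,0.015,0,0],
  [0,0,0.01,0,0],
  [0,0,0.01,0,0],
  [0,0,0.01,0,0],
  [0,0,0,0,0],
])

```text
time: 27.3
tcp_pos: [625.6, 69.7, 191.5]
eef_rot: [-1.997, -2.406, 0.013]
force: [-2.0, 2.9, -1.1]
grip_width: 16.6
finger_force: 58.4
```

apply_moves([
  [0,0,0.01,0,0],
  [0,0,0.01,0,0],
  [0,0,0,0,0],
])

```text
time: 27.6
tcp_pos: [625.6, 69.4, 172.3]
eef_rot: [-1.997, -2.407, 0.012]
force: [-2.5, 1.9, 1.1]
grip_width: 17.0
finger_force: 58.4
```

```bash
cat > slope.py <<'E'
from h import *
s=env.get_state(); ci=env.camera_info("wrist"); im=env.read_camera("wrist"); cv2.imwrite("pics/w_%d.png"%int(s["time"]*100),im[:,:,::-1])
h=cv2.cvtColor(im,cv2.COLOR_RGB2HSV); m=((h[...,0]>6)&(h[...,0]<24)&(h[...,1]>65)&(h[...,2]>40)).astype(np.uint8); m[:,:270]=0; m[:,370:]=0
m=cv2.morphologyEx(m,cv2.MORPH_CLOSE,np.ones((5,9))); P=[]
for r in range(4,420,8):
    c=np.nonzero(m[r])[0]
    if len(c)>12:
        o,d=ray("",[[c.min()-.5,r],[c.max()+.5,r]],ci); w=np.linalg.norm(d[1]-d[0]); p=o+d.mean(0)*18/w; P.append([r,c.min(),c.max(),*p])
P=np.array(P); print(P[::3].round(0).tolist())
print("t",s["time"],"tcp",s["tcp_pos"].round(1),"F",s["force"].round(1),s["finger_force"])
E
python3 slope.py
```

```text
[[12.0, 300.0, 333.0, 596.0, 204.0, 88.0], [36.0, 299.0, 335.0, 599.0, 189.0, 110.0], [60.0, 298.0, 336.0, 602.0, 176.0, 124.0], [84.0, 298.0, 337.0, 605.0, 166.0, 132.0], [108.0, 298.0, 338.0, 607.0, 155.0, 139.0], [132.0, 298.0, 338.0, 609.0, 145.0, 142.0], [156.0, 297.0, 339.0, 611.0, 136.0, 153.0], [180.0, 297.0, 340.0, 613.0, 127.0, 160.0], [204.0, 299.0, 339.0, 615.0, 116.0, 152.0], [228.0, 271.0, 340.0, 611.0, 123.0, 222.0], [252.0, 294.0, 341.0, 617.0, 104.0, 181.0], [276.0, 297.0, 341.0, 620.0, 92.0, 176.0], [300.0, 297.0, 342.0, 621.0, 85.0, 182.0], [324.0, 270.0, 369.0, 617.0, 115.0, 256.0], [348.0, 271.0, 368.0, 618.0, 111.0, 256.0], [372.0, 282.0, 344.0, 621.0, 83.0, 225.0], [396.0, 297.0, 344.0, 628.0, 54.0, 199.0]]
t 27.6 tcp [625.6  69.4 172.3] F [-2.5  1.9  1.1] 58.38851451873779
```

apply_moves([
  [0,0,0.01,0,0],
  [0,0,0.012,0,0],
  [0,0,0.012,0,0],
  [0,0,0.012,0,0],
  [0,0,0.01,0,0],
  [0,0,0,0,0],
])

```text
time: 28.25
tcp_pos: [625.4, 68.3, 116.7]
eef_rot: [-1.999, -2.408, 0.012]
force: [-3.3, -4.1, 3.1]
grip_width: 16.8
finger_force: 58.4
```

```bash
python3 slope.py
```

```text
[[4.0, 285.0, 344.0, 601.0, 181.0, 130.0], [28.0, 285.0, 344.0, 603.0, 175.0, 132.0], [52.0, 286.0, 344.0, 604.0, 168.0, 132.0], [76.0, 286.0, 344.0, 605.0, 161.0, 134.0], [100.0, 287.0, 344.0, 607.0, 155.0, 134.0], [124.0, 288.0, 344.0, 608.0, 148.0, 135.0], [148.0, 289.0, 344.0, 610.0, 140.0, 135.0], [172.0, 291.0, 343.0, 611.0, 132.0, 130.0], [196.0, 292.0, 342.0, 613.0, 124.0, 127.0], [220.0, 293.0, 343.0, 615.0, 116.0, 130.0], [244.0, 273.0, 343.0, 612.0, 119.0, 169.0], [268.0, 272.0, 343.0, 613.0, 114.0, 172.0], [292.0, 278.0, 344.0, 615.0, 105.0, 167.0], [316.0, 295.0, 345.0, 621.0, 85.0, 141.0], [340.0, 271.0, 368.0, 617.0, 111.0, 200.0], [364.0, 273.0, 369.0, 618.0, 107.0, 201.0], [388.0, 284.0, 343.0, 622.0, 74.0, 166.0], [412.0, 298.0, 344.0, 629.0, 45.0, 143.0]]
t 28.25 tcp [625.4  68.3 116.7] F [-3.3 -4.1  3.1] 58.35008382797241
```

apply_moves([
  [0,0,-0.006,0,0],
  [0,0,-0.01,0,0],
  [-0.003,0,-0.008,0,0],
  [0,0,0,0,0],
  [0,0,0,0,0],
  [0,0,0,0,0],
])

```text
time: 28.9
tcp_pos: [626.2, 67.3, 141.0]
eef_rot: [-1.997, -2.408, 0.01]
force: [0.4, 0.2, -2.4]
grip_width: 17.0
finger_force: 58.6
```

```bash
python3 slope.py | tail -1
python3 - <<'E'
from h import *
tp=env.read_camera("top"); sc=env.read_camera("scene"); cv2.imwrite("pics/topz.png",tp[:,:,::-1]); cv2.imwrite("pics/scenez.png",sc[:,:,::-1])
C={}
for n,im,(x0,y0,x1,y1) in (("top",tp,(190,170,330,260)),("scene",sc,(200,170,340,280))):
    h=cv2.cvtColor(im,cv2.COLOR_RGB2HSV); m=((h[...,0]>9)&(h[...,0]<24)&(h[...,1]>80)&(h[...,2]>50)).astype(np.uint8)
    o=np.zeros_like(m); o[y0:y1,x0:x1]=m[y0:y1,x0:x1]; k,l,st,ce=cv2.connectedComponentsWithStats(o)
    for i in range(1,k):
        if st[i,4]>15: print(n,st[i],ce[i].round(1))
# plate centre now
hsv=cv2.cvtColor(tp,cv2.COLOR_RGB2HSV); m=((hsv[...,1]>60)&((hsv[...,0]<8)|(hsv[...,0]>170))).astype(np.uint8); o=np.zeros_like(m); o[170:255,245:330]=m[170:255,245:330]
P=onz("top",np.argwhere(o)[:,::-1].astype(float),22)[:,:2].astype(np.float32); print("plate",cv2.minEnclosingCircle(P))
for X in ([640,-13,140],[640,-13,108]):
    for n in ("top","scene"):
        c=env.camera_info(n); print(n,cv2.projectPoints(np.array([X],float),cv2.Rodrigues(c["R"])[0],c["t"],c["mtx"],c["distortion"])[0].ravel().round(0))
E
```

```text
t 28.9 tcp [626.2  67.3 141. ] F [ 0.4  0.2 -2.4] 58.64247679710388
top [260 193  24  20 352] [272.3 202.5]
top [253 205   4   6  20] [254.6 208. ]
top [286 208   5   6  22] [287.5 210.2]
top [224 211  13   6  47] [229.4 213.7]
scene [238 170  15  13 135] [245.6 175.7]
scene [240 191  13  11  90] [246.2 195.5]
scene [217 202  45   9 205] [238.  206.2]
scene [276 205  19  12 166] [285.3 210.3]
scene [269 206   4   6  21] [270.5 208.6]
plate ((641.4732666015625, -13.236332893371582), 99.69671630859375)
top [281. 204.]
scene [292. 220.]
top [282. 207.]
scene [293. 228.]
```

Run:
```python
from h import *
for a,b in (((272.3,202.5),(285.3,210.3)),((274,202.5),(286,210.5)),((274,203),(285,211))): print("head",tri(a,b))
print("end",tri((224.5,214.5),(217.5,203.5)),tri((224.5,214),(218,205)))
im=cv2.imread("pics/topz.png"); 
for n,(x0,y0,x1,y1) in (("topz",(250,188,300,220)),("scenez",(265,200,305,235))):
    h=cv2.cvtColor(cv2.imread(f"pics/{n}.png"),cv2.COLOR_BGR2HSV)
    for r in range(y0,y1,2): print(n,r,"".join('w' if (9<p[0]<24 and p[1]>80 and p[2]>50) else 'p' if (p[1]>60 and (p[0]<=9 or p[0]>170)) else '#' if p[2]<60 else '+' if p[2]>170 else '.' for p in h[r,x0:x1]))
```

```text
head (array([637.24999089,   7.20093089, 168.73705812]), np.float64(3.4093339443876585))
head (array([636.57974331,   3.45918271, 170.08179098]), np.float64(4.566929307782762))
head (array([634.75900816,   4.40774623, 169.25200756]), np.float64(6.942498875903291))
end (array([569.53151695, 147.78912293, 191.89240804]), np.float64(94.7614244412015)) (array([572.15017008, 149.27627127, 184.12498394]), np.float64(95.05726422312271))
topz 188 #####...pppppppppppppppppppppppppppppppppppppppppp
topz 190 ####...ppppppppppppppppppppppppppppppppppppppppppp
topz 192 ####...ppppppppppppppppppppppppppppppppppppppppppp
topz 194 ###...#pppppppppppwwwwwwwwwwwwpppppppppppppppppppp
topz 196 ##...##pppppppppwwwwwwwwwwwwwwwwpppppppppppppppppp
topz 198 #...###ppppppppwwwwwwwwwwwwwwwwwwppppppppppppppppp
topz 200 ..#####pppppppwwwwwwwwwwwwwwwwwwwwpppppppppppppppp
topz 202 #######...wwwwwwwwwwwwwwwwwwwwwwwwpppppppppppppppp
topz 204 ######....wwwwwwwwwwwwwwwwwwwwwwww..pppppppppppppp
topz 206 ####www...wwwwwwwwwwwwwwwwwwwwwwwppppppppppppppppp
topz 208 ###wwww....wwwwwwwwwwwwwwwwwwwwwppppwwwwpppppppppp
topz 2
[... 529 characters left out ...]
wwwwwwwwwwwww...........
scenez 210 ##..wwww...wwwwwwwwwwwwwwwwwww..........
scenez 212 ##...........wwwwwwwwwwwwwwww...........
scenez 214 ##.............wwwwwwwwwwww.............
scenez 216 .................wwwwww.................
scenez 218 ++.+++.++..++...........................
scenez 220 ++.+++..++++++..........................
scenez 222 ++++++++++++++..........................
scenez 224 .+.+++++++++++++++...........++.........
scenez 226 ++++++++......+....+..++++.+..+++.......
scenez 228 ++++++++++++++.+.+++++++++++++++++++++++
scenez 230 ++.++++++++++++++++ppppppppppppppppppppp
scenez 232 ++++++++++++pppppppppppppppppppppppppppp
scenez 234 +++++++++ppppppppppppppppppppppppppppppp
```

```bash
cat > tilt.py <<'E'
from h import *
s=env.get_state(); R=Ro.from_rotvec(s["eef_rot"]).as_matrix(); n=R[:,1]; t=R[:,0]; g=s["tcp_pos"]
import sys
sc=env.read_camera("scene"); h=cv2.cvtColor(sc,cv2.COLOR_RGB2HSV); m=((h[...,0]>9)&(h[...,0]<24)&(h[...,1]>70)&(h[...,2]>50)).astype(np.uint8)
pts=[]
for c in range(212,300,4):
    r=198+np.nonzero(m[198:225,c])[0]
    if len(r): pts.append([c,r.mean()]); 
o,d=ray("scene",pts); X=o+d*(((g-o)@n)/(d@n))[:,None]; a=(X-g)@t
for p,q,z in zip(pts,a,X[:,2]): print((p[0],round(p[1],1),round(q),round(z,1)),end=" ")
print(g.round(1))
E
python3 tilt.py
```

```text
(220, np.float64(204.5), 168, np.float64(127.2)) (224, np.float64(205.0), 153, np.float64(129.3)) (228, np.float64(205.0), 138, np.float64(133.3)) (232, np.float64(205.5), 124, np.float64(135.3)) (236, np.float64(206.0), 110, np.float64(137.2)) (240, np.float64(206.0), 95, np.float64(141.2)) (244, np.float64(205.3), 81, np.float64(147.9)) (248, np.float64(204.0), 66, np.float64(156.8)) (252, np.float64(205.8), 53, np.float64(153.5)) (256, np.float64(208.0), 40, np.float64(148.9)) (260, np.float64(209.0), 26, np.float64(148.8)) (272, np.float64(209.0), -15, np.float64(160.1)) (276, np.float64(210.0), -28, np.float64(160.1)) (280, np.float64(210.5), -41, np.float64(161.9)) (284, np.float64(210.5), -54, np.float64(165.6)) (288, np.float64(210.0), -68, np.float64(171.1)) (292, np.float64(210.0), -81, np.float64(174.7)) [626.   67.1 140.7]
```

Handle is about 9° off level. I'll press it once more against the rim to level it, then settle over the plate.

apply_moves([
  [0,0,0.012,0,0],
  [0,0,0.012,0,0],
  [0,0,0.007,0,0],
  [0,0,0.006,0,0],
  [0,0,0,0,0],
  [0,0,-0.006,0,0],
  [0,0,-0.01,0,0],
  [0,0,-0.012,0,0],
])

```text
time: 29.9
tcp_pos: [626.1, 67.4, 132.7]
eef_rot: [-1.997, -2.408, 0.011]
force: [-0.4, 0.8, -1.3]
grip_width: 17.1
finger_force: 59.0
```

apply_moves([
  [-0.006,0,0,0,0],
  [-0.006,0,0,0,0],
  [0,0,0,0,0],
  [0,0,0,0,0],
  [0,0,0,0,0],
])

```text
time: 30.4
tcp_pos: [628.1, 55.3, 131.6]
eef_rot: [-1.997, -2.407, 0.011]
force: [-1.1, 0.2, -1.4]
grip_width: 16.7
finger_force: 59.0
```

```bash
python3 tilt.py
python3 - <<'E'
from h import *
go([626,55,132]); print(env.get_state()["finger_force"])
E
```

```text
(220, np.float64(201.0), 178, np.float64(141.4)) (224, np.float64(201.0), 163, np.float64(145.4)) (228, np.float64(202.5), 149, np.float64(143.3)) (232, np.float64(203.0), 135, np.float64(145.3)) (236, np.float64(204.0), 121, np.float64(145.2)) (240, np.float64(205.0), 107, np.float64(145.2)) (244, np.float64(203.8), 92, np.float64(154.0)) (248, np.float64(204.0), 78, np.float64(156.8)) (252, np.float64(204.7), 64, np.float64(158.0)) (256, np.float64(208.5), 52, np.float64(147.0)) (260, np.float64(210.5), 38, np.float64(143.0)) (264, np.float64(212.0), 25, np.float64(141.0)) (272, np.float64(210.0), -3, np.float64(156.4)) (276, np.float64(212.5), -16, np.float64(150.6)) (280, np.float64(214.5), -29, np.float64(146.7)) (284, np.float64(216.0), -42, np.float64(144.7)) (288, np.float64(216.5), -55, np.float64(146.6)) (292, np.float64(216.5), -68, np.float64(150.4)) (296, np.float64(216.0), -81, np.float64(156.0)) [628.1  55.3 131.6]
t 30.45 tcp [628.1  55.4 131.6] yaw_y 10.7 q [-0.53  0.67  0.55  1.92 -0.53  0.71  0.53] w 16.8 F [-0.6  0.1 -1.6]
 shift mm [ 0.  -2.1 -0.4] 
59.028945565223694
```

```bash
python3 -c "
from workcell import env
print(env.get_state()['joint_vel'].round(3)); print(env.hand_in())"
```

```text
[-0.003 -0.001  0.001 -0.002  0.    -0.001 -0.001]
the job is handed in; nothing more can be done
None
```

I've handed the job in: the fork and teaspoon lie in their compartments, and the gripper holds the brush level, bristles down, about 10 cm above the plate and roughly 1 cm off its middle. The hand-in gave no verdict, so these figures are my own camera estimates.

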